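# Teach the ribbon synthesizer its ribbon with the stylus

### The job

Calibrate the ribbon synthesizer: pull its round cap all the way up, take the stylus out of its stand and, holding it square to the sloping panel, run its tip lightly along the sprung strip in the crooked groove: set it down at the end nearest the cap, keep the strip pressed in the whole way, no faster than 5 cm a second, and lift it only at the far end. Then put the stylus back in its stand as it was and press the cap fully home, disturbing nothing else on the table.

Things in the scene. Friction and masses are not known exactly. Their poses are not given: they have to be found in the camera images.
- panel: Grey 190 x 320 mm face of a fixed desktop synthesizer, facing away from the robot: it slopes up 30 degrees towards the robot. End cheeks stand 4 mm proud. Origin: centre of the face, on its surface; x up the slope, y along it to the robot's right, z square out. Carries the cap (x 0, y 118 mm), the groove, four knobs 12 mm high at x 75, y -100 to 20 mm.
- ribbon (a joint): How far the sprung strip in the groove is pressed in, m: 0 untouched, 0.005 at its stop; moves as one piece straight into the panel, about 1.2 N to start plus 0.6 N per mm. 1 to 4 mm all along is a good light press.
- seam_start (a point): Start of the groove, nearest the cap: middle of the unpressed strip, 9 mm before the groove's closed end; panel frame x -12, y 70, z 6 mm. The groove is 9 mm wide between aluminium rails 8 mm wide that stand 10 mm off the face; its floor is the dark steel strip, 4 mm below the rail tops. Straight legs join the four seam points in order.
- seam_bend1 (a point): First bend of the groove, on the middle of the unpressed strip; panel frame x -12, y 20, z 6 mm.
- seam_bend2 (a point): Second bend of the groove, on the middle of the unpressed strip; panel frame x 16, y -30, z 6 mm.
- seam_end (a point): Far end of the groove, on the middle of the unpressed strip, 9 mm before the closed end; panel frame x 16, y -80, z 6 mm.
- cap (a joint): How far the round cap is pulled up square out of the panel, m: 0 fully home, 0.012 fully up at its stop. Friction of about 5 N holds it wherever it is left. It starts home, or up to 1.5 mm up.
- cap_top (a point): Centre of the top of the round black cap, 27 mm across and 32 mm tall; with the cap home it is 34 mm out from the panel face. Axes as the panel's; it moves with the cap. The groove's rails begin 33 mm from the cap's axis; all else within 40 mm is bare, but for the end cheek 30 mm away.
- stylus: Loose 60 to 130 g stylus, 121 mm long: black square handle 20 x 20 mm (61 to 121 mm from the tip), square collar 34 x 34 mm (55 to 61 mm), steel shank 9 mm across narrowing at 30 to 22 mm to a round-ended 5 mm pin. Origin at the very tip, z up to the handle, x and y square to the handle's faces. At first it hangs upright by its collar in the stand, tip 14 mm above the table.
- stylus_tip (a point): The very tip of the stylus (same place as the stylus origin).
- stand: Fixed stand, base 90 x 90 mm, 8 mm thick, with a level fork plate, top 69 mm above the table: two tines, slot 18 mm wide, open towards the stand's -x and closed 14 mm beyond the stylus axis. Origin under the middle of its base, straight below where the stylus hangs. It is left or right of the synthesizer.
- stand_seat (a point): Point in the slot, level with the top of the fork plate, where the stylus axis belongs; the underside of the collar rests at this height (tip 55 mm below it).
- pedal: Bystander: loose aluminium effects pedal 120 x 75 x 54 mm, on the other side from the stand. Origin under its centre.
- tuner: Bystander: loose black tuner 45 x 70 x 22 mm beyond the synthesizer on the right. Origin under its centre.
- mug: Bystander: loose white mug, 80 mm across, 95 mm tall, on the side of the synthesizer away from the robot. Origin under its centre.
- cowbell: Bystander: loose dark steel cowbell lying down, about 125 x 70 x 35 mm, beyond the synthesizer on the left. Origin under its wide end.
- jar: Bystander: loose glass jar with metal lid, 60 mm across, 75 mm tall, behind on the left. Origin under its centre.
- mic: Bystander: loose microphone in its clip, lying down, about 160 x 48 x 48 mm, behind on the right. Origin under its tail end.
Things that resemble listed ones, but are neither listed nor needed, are in the scene too. Leave any blue or turquoise look-alike of the stand alone.

How it is judged:
By the outcome, as a careful person would: the job done as asked, in the order asked, and still so for the second after the job is handed in, with the robot touching nothing.
It also fails if it takes over 72 s, if anything falls off the work surface, if the arm or the gripper's body presses on something with over 40 N, if the wrist force passes 120 N, or if a joint passes its speed limit or range.

### The arm

A 6-joint arm with a two-finger parallel gripper is mounted at the origin on the work surface. World frame = base frame: x ahead of the robot, y to its left, z up, the work surface at z = 0. Lengths are in mm, angles in rad, forces in N, time in s.
With the tool pointing down it reaches from about 400 to 925 mm from the base axis. Payload 12.5 kg.
Tool frame: the origin (TCP) lies midway between the tips of the shut fingers; the grasp point (between the pads) lies 19 mm behind it; z points along the fingers, y is the line along which they close (so a half turn about z gives the same grasp; the last joint's range is limited). The gripper opens to 95 mm and grips with 3 to 60 N. Pads are 20 mm wide; open, the fingers measure 119 mm over their backs; the gripper's body (75 mm by 180 mm) begins 59 mm behind the grasp point.
Start: joints at [1.23, 0.491, 1.559, -0, 1.092, -0.106], TCP at [145.387, 607.873, 214.661] pointing down, gripper open.
Joint ranges: [-3.1, 3.1], [-0.84, 2.19], [0.05, 2.79], [-1.13, 4.28], [0.06, 2.93], [-2.69, 2.69]. Speed limits (rad/s): [2.22, 2.22, 2.79, 3.14, 3.14, 3.14].

### API

Orientations are given as [roll, pitch, yaw] about the fixed x, y, z axes, in that order (R = Rz(yaw) Ry(pitch) Rx(roll)).
In Python, from cell import readout, eyes, env gives the robot as it stands.
- The arm moves only by the tool move_arm, never from a script. Its argument "plan" is a list of rows, each a list of 3 entries, a list of its own where there are three numbers: the turn, a rotation vector about the tool's x, y, z in degrees, then the shift along the tool's x, y, z in m, then the gripper command: -1 is shut, 1 is fully open, values between are in proportion. In form: [[[ax, ay, az], [x, y, z], jaw], ...]. A call has 1 to 5 rows; each row is the pose to reach, as a shift and turn from the pose commanded when the call began, along the tool's axes at that moment; what a row does not reach only later rows make up. A row lasts 1/8 s, in which the tool goes at most 62.5 mm and 10.7 degrees, less where a joint would pass 70% of its speed; a pose out of reach is approached as far as the arm can. A call with a gripper value outside its range is refused whole. The fingers move at their own pace and stop on an object; the grip force is fixed at half the most. Time passes only in rows, so rows that repeat a pose let the fingers close. It gives the time, the measured TCP pose, the force, the opening and the grip force at its end, in the units of the state.
- readout.state(): the state, without advancing time (a new reading comes with each control period).
- eyes.read_camera(name): name is "scene" or "top" or "wrist"; returns a dict with "img" (480x640x3 uint8, red, green, blue), "K" (3x3 intrinsics, pixels), "extrinsics" (4x4, takes a point from camera to world coordinates). Camera axes: x right, y up, looking along -z (the intrinsics and any distortion apply to the point x, -y, -z); pixel columns grow to the right and rows downward; lengths in mm; the calibration is good to about 2 mm. A picture is of the moment at which its call begins. There is no depth.
- env.job_done(): hands the job in; it is judged then, once.
Trained networks look in a picture, given as the dict that the camera call returned (one of the last four; its "shot" number tells which), for a name from the list of things; names that differ only in an ending like _2 or _b are one class to them, and where a whole thing is asked for, a point or a joint stands for the part that bears it (a point fixed in the world has none). Each returns a list of dicts, best first, with "score" (0 to 1); they miss things now and then, are a little off and sometimes report something else, mostly with a low value. They report only what shows in the picture. A call takes as long as a camera call. They do not tell look-alikes from the thing itself.
- eyes.cut_out(picture, name): "mask" (480x640 bool, what is visible of it) and "uv" ([column, row] in pixels, amid what is visible of it).
The state is a dict: "t": time; "joints": joint angles; "qvel": joint speeds; "tau": joint torques, N m; "eef_pos": TCP position; "tcp_rot": TCP orientation; "ft_force": force on the tool from outside, world axes, zero at the start; "moment": the same for the moment, N m; "opening": opening from 0.0 (shut) to 1.0 (fully open); "grip_force": force on a finger pad.
Only numpy, scipy, OpenCV 4.12 (cv2) and the standard library are available. Lean on these libraries where they do the work, as an engineer would, in place of code of your own. Each camera call takes 0.05 s, during which the arm holds its last target. There are 200 camera calls.

## Working session

There is one attempt and no reset: what is moved stays moved. The work goes in short steps, Python scripts to look and compute and a tool call to move; the robot and the scene stay as the last step left them, time stands still between calls to the robot, and variables do not carry over. Pictures are saved under pics/ and viewed, at most 10 in all, crops included, and the job is handed in when it is done.

Besides the shell and the picture viewer there is one more tool, called after ">>>" by a JSON object that holds its "name" and its "arguments", one argument or row to a line. move_arm: Moves the arm, as the interface text tells. Its arguments: {"type":"object","properties":{"plan":{"type":"array","items":{"type":"array"}}},"required":["plan"]}

```bash
ls; mkdir -p pics; python3 - <<'E'
from cell import readout, eyes, env
import cv2,numpy as np
s=readout.state();print(s)
ims=[]
for n in ["scene","top","wrist"]:
    p=eyes.read_camera(n);ims.append(p['img'])
    print(n,p['K'].tolist(),np.round(p['extrinsics'],3).tolist(),[k for k in p])
    cv2.imwrite(f"pics/{n}0.png",p['img'][:,:,::-1])
    for nm in ["panel","cap_top","stylus","stand","pedal","tuner","mug"]:
        print(nm,[(np.round(d['uv']).tolist(),round(d['score'],2),int(d['mask'].sum())) for d in eyes.cut_out(p,nm)])
E
```

```text
pics
{'t': 0.0, 'joints': array([ 1.23037761e+00,  4.91552422e-01,  1.55946183e+00, -1.28110942e-05,
        1.09169930e+00, -1.05577309e-01]), 'qvel': array([-0.00146229, -0.00126304,  0.00011496,  0.00083082, -0.00389767,
       -0.00122528]), 'tau': array([ 1.37206320e-03, -6.12667537e+01, -2.58172345e+01,  6.92666438e-02,
        4.83201316e-02, -1.32777641e-04]), 'eef_pos': array([145.31350837, 607.61498759, 214.06192044]), 'tcp_rot': array([-3.1404768e+00, -1.0682289e-04,  2.9067571e+00]), 'ft_force': array([-0.28649917, -0.72230764, -0.35365608]), 'moment': array([0.00491188, 0.01488389, 0.00589838]), 'grip_force': 0.0, 'opening': 1.0037162147484833}
scene [[554.0823183912013, 0.0, 315.5937107367472], [0.0, 554.0823183912013, 233.5962856810401], [0.0, 0.0, 1.0]] [[-0.856, -0.415, 0.309, 878.558], [0.517, -0.69, 0.507, 512.766], [0.003, 0.593, 0.805, 977.78], [0.0, 0.0, 0.0, 1.0]] ['img', 'K', 'extrinsics', 'shot']
panel [([326.0, 270.0], 0.93, 15610), ([467.0, 366.0], 0.57, 3148)]
cap_top [([290.0, 211.0], 0.59, 237)]
stylus [([265.0, 141.0], 0.95, 363)]
stand [([326.0, 151.0]
[... 666 characters left out ...]
, 338.0], 0.94, 1975), ([373.0, 362.0], 0.77, 1848), ([298.0, 246.0], 0.71, 16059), ([456.0, 268.0], 0.61, 1581)]
pedal [([157.0, 301.0], 0.64, 2493), ([362.0, 239.0], 0.44, 280)]
tuner [([401.0, 145.0], 0.67, 799), ([473.0, 270.0], 0.46, 348), ([452.0, 189.0], 0.46, 1474), ([453.0, 271.0], 0.41, 1520)]
mug [([310.0, 131.0], 0.57, 1804), ([364.0, 238.0], 0.47, 255)]
wrist [[350.36354329055047, 0.0, 319.600072072801], [0.0, 350.36354329055047, 233.1800380093775], [0.0, 0.0, 1.0]] [[0.232, -0.937, -0.26, 71.923], [0.973, 0.224, 0.062, 625.03], [-0.0, -0.268, 0.963, 384.491], [0.0, 0.0, 0.0, 1.0]] ['img', 'K', 'extrinsics', 'shot']
panel []
cap_top []
stylus []
stand []
pedal []
tuner []
mug []
```

View pics/scene0.png

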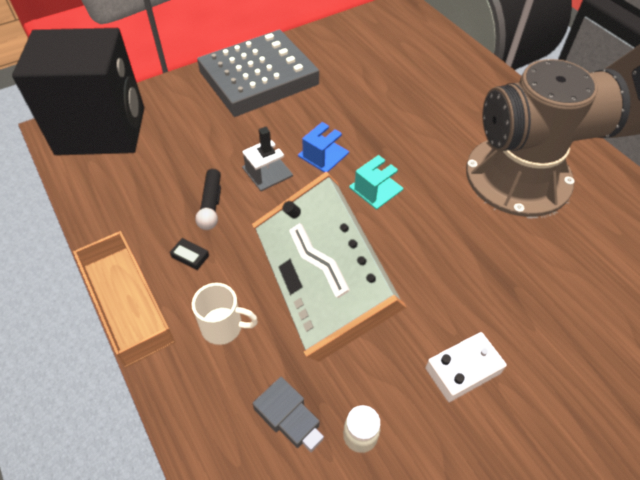

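View pics/top0.png

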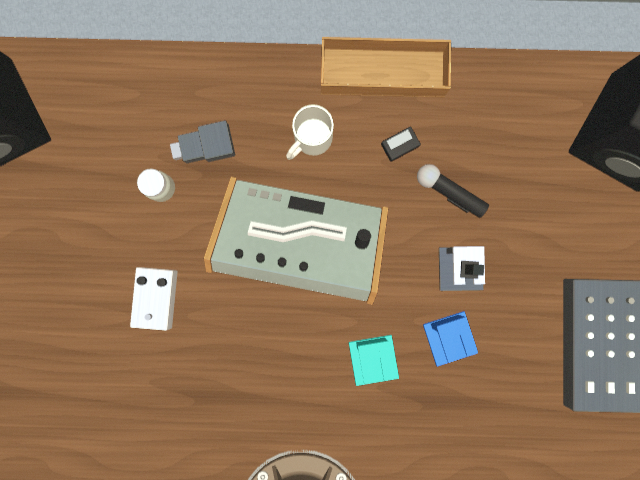

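The top view shows the panel centred near (298,243) with its cap at (363,238). The real white stand and stylus are near (462,268), the blue and turquoise look-alikes at (450,338) and (374,362), and the pedal at (153,298). I'll fit the panel and stand roughly first.

```bash
cat > h.py <<'E'
import numpy as np, json
from scipy.spatial.transform import Rotation as R
from scipy.optimize import least_squares
def proj(p,P):
    T=np.linalg.inv(p['extrinsics']); q=np.atleast_2d(P)@T[:3,:3].T+T[:3,3]
    q=q*[1,-1,-1]; u=q@np.array(p['K']).T; return u[:,:2]/u[:,2:]
def ray(p,uv,z):
    K=np.array(p['K']);d=np.linalg.inv(K)@[uv[0],uv[1],1];d=d*[1,-1,-1]
    E=p['extrinsics'];d=E[:3,:3]@d;o=E[:3,3];return o+d*(z-o[2])/d[2]
def tri(ps,uvs):
    f=lambda X:np.concatenate([proj(p,X)[0]-uv for p,uv in zip(ps,uvs)])
    r=least_squares(f,[500,0,50]);return r.x,r.fun
def panelR(yaw): # yaw about world z
    c,s=np.cos(np.pi/6),.5
    B=np.array([[-c,0,s],[0,-1,0],[s,0,c]]).T
    return R.from_euler('z',yaw).as_matrix()@B
def pp(v,P): return v[:3]+np.asarray(P,float)@panelR(v[3]).T
def fitpanel(obs,v0=(545,20,70,-.17)):
    f=lambda v:np.concatenate([(proj(p,pp(v,P))-uv).ravel() for p,P,uv in obs])
    r=least_squares(f,v0,loss='soft_l1');return r.x,f(r.x).reshape(-1,2)
def move(st,pos,M):
    """turn (deg rotvec) and shift (m) in tool axes from measured state to target pos(mm), rot matrix"""
    C=R.from_euler('xyz',st['tcp_rot']).as_matrix()
    return np.round(R.from_matrix(C.T@M).as_rotvec(degrees=True),2),np.round(C.T@(np.asarray(pos)-st['eef_pos'])/1000,4)
E
python3 - <<'E'
from cell import readout, eyes
from h import *
a=eyes.read_camera("scene");b=eyes.read_camera("top")
kn=[[75,y,8] for y in (20,-20,-60,-100)]
sm=[[-12,70,6],[-12,20,6],[16,-30,6],[16,-80,6]]
ca=[290,211];cb=[363,238]
obs=[(a,kn,np.array([[344,227],[353,243],[362,261],[371,278]])),(b,kn,np.array([[304,267],[282,262],[260,258],[239,254]])),
(a,[[0,118,20]],np.array([ca])),(b,[[0,118,20]],np.array([cb])),
(b,sm,np.array([[343,234],[312,227],[284,235],[253,231]]))]
v,r=fitpanel(obs);print(v,np.round(r,1).tolist())
da=eyes.cut_out(a,"stylus")[0];db=eyes.cut_out(b,"stylus")[0]
print(da['uv'],db['uv'],tri([a,b],[da['uv'],db['uv']]))
# stylus top face extremes
for n,p in(("s",a),("t",b)):
    for d in eyes.cut_out(p,"stand")[:4]: print(n,d['uv'],d['score'],ray(p,d['uv'],60).round())
E
```

```text
[ 5.65978173e+02  1.07632360e+01  9.35666865e+01 -1.57873215e-01] [[0.4, 0.7], [0.1, 0.6], [0.2, -0.7], [0.6, -0.3], [0.1, -1.2], [0.6, -0.1], [1.1, -0.0], [0.6, 0.0], [1.6, -0.8], [-0.4, 0.1], [-5.5, -1.7], [-0.1, 0.6], [-0.6, -0.0], [4.3, -0.8]]
[262.3, 143.3] [474.0, 268.4] (array([ 507.089413  , -325.34368269,   87.54341639]), array([ 1.31937995,  0.14285159,  0.62071377, -0.93833813]))
s [324.3, 149.8] 0.83 [ 385. -261.   60.]
s [375.3, 183.7] 0.82 [ 343. -114.   60.]
s [264.1, 167.0] 0.79 [ 530. -284.   60.]
s [216.8, 311.6] 0.26 [778.  -5.  60.]
t [373.7, 360.9] 0.97 [ 320. -137.   60.]
t [455.4, 271.9] 0.88 [ 498. -295.   60.]
t [297.1, 241.9] 0.74 [549.  18.  60.]
t [450.7, 338.8] 0.6 [ 367. -287.   60.]
```

```bash
cat >> h.py <<'E'
V=np.array([566,10.8,93.6,-.158])
def toolR(yaw):
    B=panelR(yaw); return np.column_stack([-B[:,1],-B[:,0],-B[:,2]])
E
python3 - <<'E'
from cell import readout
from h import *
s=readout.state();print(pp(V,[0,100,150]),move(s,pp(V,[0,100,150]),toolR(V[3])))
E
```

```text
[624.33145241 -99.75515212 223.50381057] (array([24.16, 22.37, 83.48]), array([-0.6304, -0.5768, -0.0089]))
```

>>> {"name": "move_arm", "arguments": {
  "plan": [
    [[24.2,22.4,83.5],[-0.63,-0.577,-0.009],1],
    [[24.2,22.4,83.5],[-0.63,-0.577,-0.009],1],
    [[24.2,22.4,83.5],[-0.63,-0.577,-0.009],1],
    [[24.2,22.4,83.5],[-0.63,-0.577,-0.009],1],
    [[24.2,22.4,83.5],[-0.63,-0.577,-0.009],1]
  ]
}}

```text
t: 2.12
eef_pos: [321.3, 347.5, 218.2]
tcp_rot: [-2.821, -0.099, 2.005]
ft_force: [1.7, 1.3, 0.7]
opening: 1.0
grip_force: 0.0
```

```bash
python3 - <<'E'
from cell import readout
from h import *
s=readout.state();print(s['t'],s['eef_pos'],s['joints'],move(s,pp(V,[0,100,150]),toolR(V[3])))
E
```

```text
2.125 [321.33388257 347.47976003 218.23489304] [0.60029862 0.39129547 1.7684088  0.15116826 1.28764449 0.085419  ] (array([ 9.62,  8.87, 33.22]), array([-0.5301,  0.0641, -0.0823]))
```

>>> {"name": "move_arm", "arguments": {
  "plan": [
    [[9.6,8.9,33.2],[-0.53,0.064,-0.082],1],
    [[9.6,8.9,33.2],[-0.53,0.064,-0.082],1],
    [[9.6,8.9,33.2],[-0.53,0.064,-0.082],1],
    [[9.6,8.9,33.2],[-0.53,0.064,-0.082],1],
    [[9.6,8.9,33.2],[-0.53,0.064,-0.082],1]
  ]
}}

```text
t: 2.75
eef_pos: [498.1, 88.9, 220.8]
tcp_rot: [-2.619, -0.001, 1.417]
ft_force: [-0.4, 0.8, -0.5]
opening: 1.001
grip_force: 0.0
```

```bash
python3 - <<'E'
from cell import readout
from h import *
s=readout.state();print(s['t'],s['eef_pos'],s['joints'],move(s,pp(V,[0,100,150]),toolR(V[3])))
E
```

```text
2.75 [498.10310218  88.93118952 220.79799587] [0.00297309 0.53564164 1.56508284 0.07935634 1.558004   0.13489566] (array([0.06, 0.04, 0.22]), array([-0.167 ,  0.1317, -0.0793]))
```

>>> {"name": "move_arm", "arguments": {
  "plan": [
    [[0,0,0.2],[-0.167,0.132,-0.079],1],
    [[0,0,0.2],[-0.167,0.132,-0.079],1],
    [[0,0,0.2],[-0.167,0.132,-0.079],1],
    [[0,0,0.2],[-0.167,0.132,-0.079],1],
    [[0,0,0.2],[-0.167,0.132,-0.079],1]
  ]
}}

```text
t: 3.38
eef_pos: [624.4, -99.7, 222.2]
tcp_rot: [-2.619, 0.0, 1.412]
ft_force: [-0.5, 0.0, -0.2]
opening: 0.999
grip_force: 0.0
```

```bash
python3 - <<'E'
from cell import readout,eyes
from h import *
import cv2
s=readout.state();print(s['t'],s['eef_pos'],s['joints'],s['qvel'].round(3))
p=eyes.read_camera("wrist");b=eyes.read_camera("top");a=eyes.read_camera("scene")
import pickle;pickle.dump((p,a,b,s),open('v1.pkl','wb'))
# fingertip-aware: also annotate model
im=p['img'][:,:,::-1].copy()
cv2.imwrite('pics/w1.png',cv2.resize(im,(800,600),interpolation=cv2.INTER_CUBIC))
P=[[75,y,12] for y in (20,-20,-60,-100)]+[[-12,70,6],[-12,20,6],[16,-30,6],[16,-80,6],[0,118,34]]
print(proj(p,pp(V,P)).round(1).tolist())
E
```

```text
3.375 [624.35253938 -99.6968124  222.17910896] [-0.24412208  0.73006169  1.17673273 -0.04391603  1.75571241 -0.08215081] [ 0.044 -0.032  0.06   0.02  -0.011  0.017]
[[229.3, 129.5], [225.8, 78.0], [222.1, 22.3], [218.1, -37.9], [332.1, 187.9], [332.6, 129.6], [299.0, 65.8], [297.9, -4.2], [318.6, 248.7]]
```

View pics/w1.png

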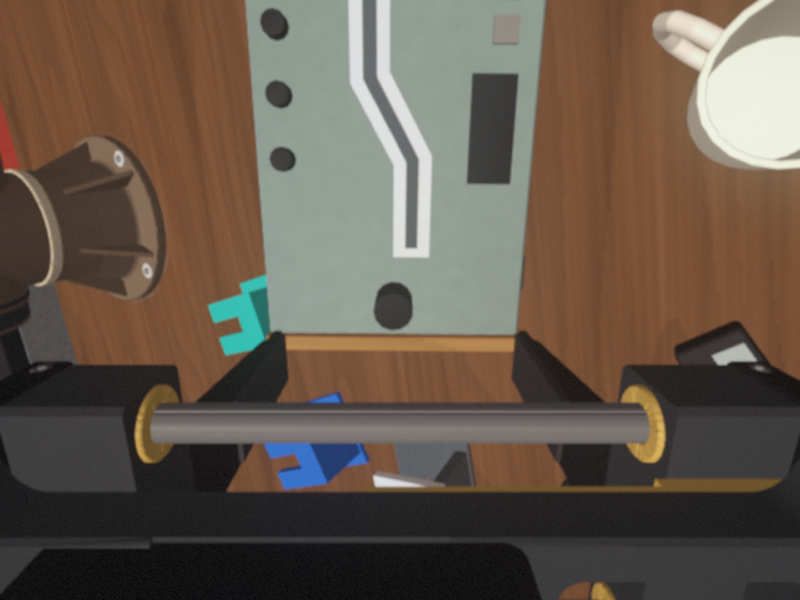

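The wrist view (800 px scale) shows the cap at (394,308), the groove start near (411,245), bend 1 near (411,157), and bend 2 near (372,80). I'll refine the panel pose from the strip's edges.

```bash
python3 - <<'E'
from h import *
import pickle,cv2
p,a,b,s=pickle.load(open('v1.pkl','rb'))
g=cv2.cvtColor(p['img'],cv2.COLOR_RGB2GRAY).astype(float)
def sub(row,lo,hi):
    # edges: white>185 runs
    r=np.interp(np.arange(lo,hi,.1),np.arange(640),g[row]);x=np.arange(lo,hi,.1)
    w=r>180;t=np.flatnonzero(np.diff(w.astype(int)));return x[t].round(1).tolist()
for row in (5,25,45,60,80,100,120,135,150,170,185,195): print(row,sub(row,260,370))
col=g[:,328:331].mean(1);print([ (i,round(col[i])) for i in range(188,212)])
# knobs/cap masks
for lo,hi,c0,c1 in((225,270,295,340),):
    m=(g[lo:hi,c0:c1]<70);ys,xs=np.nonzero(m);print('cap',xs.min()+c0,xs.max()+c0,ys.min()+lo,ys.max()+lo)
    for r in range(lo,hi,3):
        q=np.flatnonzero(g[r,c0:c1]<70);print(r,(q.min()+c0,q.max()+c0) if len(q) else None,end=' ')
E
```

```text
5 [278.0, 289.1, 300.9, 311.8]
25 [278.3, 289.3, 301.0, 311.8]
45 [278.7, 289.6, 301.2, 311.7]
60 [279.0, 289.8, 301.3, 313.3]
80 [286.5, 298.7, 310.7, 323.3]
100 [297.1, 309.0, 321.0, 333.3]
120 [307.6, 319.4, 331.2, 343.4]
135 [314.0, 324.3, 334.5, 345.1]
150 [314.0, 324.2, 334.3, 344.7]
170 [313.9, 323.9, 333.8, 344.1]
185 [313.7, 323.7, 333.5, 343.7]
195 [313.6, 323.6, 333.3, 343.5]
[(188, 106), (189, 107), (190, 106), (191, 105), (192, 106), (193, 105), (194, 105), (195, 106), (196, 106), (197, 126), (198, 170), (199, 207), (200, 222), (201, 224), (202, 224), (203, 224), (204, 221), (205, 205), (206, 174), (207, 158), (208, 156), (209, 156), (210, 155), (211, 157)]
cap 300 328 227 262
225 None 228 (np.int64(308), np.int64(321)) 231 (np.int64(305), np.int64(325)) 234 (np.int64(303), np.int64(326)) 237 (np.int64(302), np.int64(327)) 240 (np.int64(302), np.int64(328)) 243 (np.int64(301), np.int64(328)) 246 (np.int64(301), np.int64(328)) 249 (np.int64(300), np.int64(328)) 252 (np.int64(301), np.int64(328)) 255 (np.int64(302), np.int64(326)) 258 (np.int64(305), np.int64(325)) 261 (np.int64(309), np.int64(320)) 264 None 267 None
```

```bash
cat >> h.py <<'E'
SE=np.array([[-12,70],[-12,20],[16,-30],[16,-80]],float)
def offs(d):
    # polyline offset by d to the left in image sense (panel x+), mitred
    t=np.diff(SE,axis=0);t/=np.linalg.norm(t,axis=1)[:,None];n=np.column_stack([-t[:,1],t[:,0]])
    o=[SE[0]+d*n[0]+t[0]*-9]
    for i in(0,1):
        m=n[i]+n[i+1];o.append(SE[i+1]+d*m/(1+n[i]@n[i+1]))
    o.append(SE[3]+d*n[2]+9*t[2]);return np.array(o)
def fitwrist(p,rows,capuv,endrow,v0,zc=34,wz=0.02):
    def f(v):
        r=[]
        for k,d in enumerate((12.5,4.5,-4.5,-12.5)):
            o=offs(d);q=np.concatenate([np.linspace(o[i],o[i+1],40) for i in range(3)])
            u=proj(p,pp(v,np.column_stack([q,np.full(len(q),10)])));j=np.argsort(u[:,1])
            for row,e in rows:
                if e[k] is not None:r.append(np.interp(row,u[j,1],u[j,0])-e[k])
        if capuv is not None: r+=list(proj(p,pp(v,[0,118,zc]))[0]-capuv)
        if endrow is not None: r.append(proj(p,pp(v,[-12,85,10]))[0,1]-endrow)
        return np.array(r)
    g=lambda v:np.append(f(v),wz*(v[2]-93.6))
    s=least_squares(g,v0,loss='soft_l1',x_scale=[1,1,1,.01]);return s.x,f(s.x)
E
python3 - <<'E'
from h import *
import pickle
p,a,b,s=pickle.load(open('v1.pkl','rb'))
print(offs(12.5),offs(4.5)[0])
rows=[(5,[278.0, 289.1, 300.9, 311.8]),(25,[278.3, 289.3, 301.0, 311.8]),(45,[278.7, 289.6, 301.2, 311.7]),
(80,[286.5, 298.7, 310.7, 323.3]),(100,[297.1, 309.0, 321.0, 333.3]),(120,[307.6, 319.4, 331.2, 343.4]),
(150,[314.0, 324.2, 334.3, 344.7]),(170,[313.9, 323.9, 333.8, 344.1]),(185,[313.7, 323.7, 333.5, 343.7]),(195,[313.6, 323.6, 333.3, 343.5])]
for cap,er in (([314.5,248.5],206),([314.5,248.5],None),(None,206)):
    v,r=fitwrist(p,rows,cap,er,V);print(v.round(3),r[:40].reshape(4,10).round(1).tolist(),r[40:].round(1))
# predict in other views
for n,q in(('s',a),('t',b)):
    print(n,proj(q,pp(v,[[75,y,8] for y in (20,-20,-60,-100)]+[[0,118,20]])).round(1).tolist())
E
```

```text
[[  0.5         79.        ]
 [  0.5         23.26169425]
 [ 28.5        -26.73830575]
 [ 28.5        -89.        ]] [-7.5 79. ]
[ 5.67471e+02  1.16780e+01  1.00969e+02 -1.71000e-01] [[0.4, 0.4, 0.4, 0.5, 0.5, 0.5, 0.4, 0.4, 0.5, 0.5], [-0.1, -0.1, -0.2, -0.3, -0.2, -0.2, -0.2, -0.2, -0.2, -0.3], [-0.0, -0.1, -0.2, 0.6, 0.5, 0.5, 0.4, 0.4, 0.4, 0.4], [-0.3, -0.4, -0.4, -0.5, -0.5, -0.6, -0.5, -0.5, -0.5, -0.6]] [-0.5  1.5 -0.4]
[ 5.67027e+02  1.19210e+01  1.00205e+02 -1.70000e-01] [[0.4, 0.5, 0.5, 0.6, 0.5, 0.6, 0.4, 0.4, 0.5, 0.6], [-0.2, -0.1, -0.2, -0.2, -0.1, -0.1, -0.3, -0.2, -0.2, -0.3], [-0.1, -0.1, -0.2, 0.6, 0.5, 0.6, 0.3, 0.4, 0.4, 0.4], [-0.4, -0.5, -0.5, -0.6, -0.5, -0.6, -0.6, -0.5, -0.6, -0.7]] [-0.5  1. ]
[ 5.68913e+02  1.11830e+01  1.03482e+02 -1.74000e-01] [[0.2, 0.3, 0.2, 0.4, 0.3, 0.3, 0.3, 0.2, 0.3, 0.3], [-0.2, -0.2, -0.3, -0.2, -0.2, -0.3, -0.3, -0.3, -0.3, -0.4], [0.1, -0.0, -0.2, 0.7, 0.6, 0.5, 0.5, 0.5, 0.4, 0.3], [-0.1, -0.3, -0.3, -0.3, -0.3, -0.5, -0.3, -0.4, -0.4, -0.6]] [0.6]
s [[343.8, 225.7], [352.2, 241.8], [361.1, 258.7], [370.3, 276.3], [291.2, 207.5]]
t [[303.2, 264.3], [281.5, 259.9], [259.8, 255.6], [238.2, 251.3], [362.7, 237.3]]
```

```bash
python3 - <<'E'
from h import *
import pickle
p,a,b,s=pickle.load(open('v1.pkl','rb'))
rows=[(5,[278.0, 289.1, 300.9, 311.8]),(25,[278.3, 289.3, 301.0, 311.8]),(45,[278.7, 289.6, 301.2, 311.7]),
(80,[286.5, 298.7, 310.7, 323.3]),(100,[297.1, 309.0, 321.0, 333.3]),(120,[307.6, 319.4, 331.2, 343.4]),
(150,[314.0, 324.2, 334.3, 344.7]),(170,[313.9, 323.9, 333.8, 344.1]),(185,[313.7, 323.7, 333.5, 343.7]),(195,[313.6, 323.6, 333.3, 343.5])]
for zz in (94,96,98):
    def pr(v): return v
    import h
    v,r=fitwrist(p,rows,[314.5,248.5],206,[566,11,zz,-.16],wz=50) if False else (None,None)
    f=lambda w:fitres(w)
    from scipy.optimize import least_squares
    # heavy prior at zz
    import types
    src=open('h.py').read()
    ns={};exec(src.replace('v[2]-93.6',f'v[2]-{zz}'),ns)
    v,r=ns['fitwrist'](p,rows,[314.5,248.5],206,V,wz=20)
    kn=[[75,y,8] for y in (20,-20,-60,-100)]+[[0,118,20]]
    print(v.round(3),abs(r[:40]).mean().round(2),r[40:].round(1),(proj(a,pp(v,kn))-[[344,227],[353,243],[362,261],[371,278],[290.5,210]]).round(1).tolist(),(proj(b,pp(v,kn))-[[304,267],[282,262],[260,258],[239,254],[363,238.5]]).round(1).tolist())
v[:]
# stylus-handle & stand: masks extents at top image
from cell import eyes,readout
b=eyes.read_camera('top');a=eyes.read_camera('scene')
import cv2
for n,q in(('t',b),('s',a)):
    d=eyes.cut_out(q,'stylus')[0];c=cv2.minAreaRect(np.argwhere(d['mask'])[:,::-1].astype(np.float32));print(n,d['score'],d['uv'],c)
t=cv2.resize(b['img'][230:310,420:500],(560,560),interpolation=cv2.INTER_CUBIC);s2=cv2.resize(a['img'][120:200,235:300],(240*65//80*2,480),interpolation=cv2.INTER_CUBIC)
s2=cv2.copyMakeBorder(s2,0,560-s2.shape[0],0,800-560-s2.shape[1] if s2.shape[1]<240 else 0,cv2.BORDER_CONSTANT)
s2=cv2.resize(s2,(240,560*240//max(240,s2.shape[1])));s2=cv2.copyMakeBorder(s2,0,560-s2.shape[0],0,0,cv2.BORDER_CONSTANT)
cv2.imwrite('pics/st.png',np.hstack([t,s2])[:,:,::-1])
E
```

```text
[ 5.6346e+02  1.2188e+01  9.4004e+01 -1.6500e-01] 0.55 [ 0.3 -1.3 -2. ] [[2.1, 0.7], [1.7, 0.7], [1.6, -0.6], [2.0, -0.2], [3.0, -0.1]] [[-1.0, 0.2], [-0.5, 1.1], [0.0, 1.0], [-0.5, 0.9], [-1.2, 1.4]]
[ 5.64611e+02  1.19920e+01  9.60030e+01 -1.67000e-01] 0.48 [ 0.  -0.5 -1.5] [[1.6, 0.3], [1.2, 0.3], [1.1, -1.0], [1.5, -0.5], [2.5, -0.6]] [[-1.0, -0.4], [-0.5, 0.5], [-0.0, 0.3], [-0.5, 0.2], [-1.0, 0.8]]
[ 5.65759e+02  1.19110e+01  9.80020e+01 -1.69000e-01] 0.43 [-0.2  0.3 -1.1] [[1.1, -0.1], [0.7, -0.1], [0.6, -1.3], [0.9, -0.7], [2.0, -1.1]] [[-1.0, -1.0], [-0.6, -0.2], [-0.1, -0.4], [-0.7, -0.6], [-0.9, 0.3]]
t 0.89 [470.0, 267.5] ((471.5, 269.5), (17.0, 23.0), 90.0)Traceback (most recent call last):
  File "<stdin>", line 26, in <module>
IndexError: list index out of range
```

```bash
sed -i 's/^V=.*/V=np.array([565.2,12,97,-.168])/' h.py; python3 - <<'E'
from cell import readout
from h import *
s=readout.state();print(s['ft_force'])
for z in (60,9): print(move(s,pp(V,[0,118,z]),toolR(V[3])))
E
```

```text
[0.33550972 1.00698844 0.35078541]
(array([0.1 , 0.4 , 0.67]), array([-0.0203, -0.0025,  0.0877]))
(array([0.1 , 0.4 , 0.67]), array([-0.0199, -0.0026,  0.1387]))
```

>>> {"name": "move_arm", "arguments": {
  "plan": [
    [[0.1,0.4,0.7],[-0.0203,-0.0025,0.05],0.1],
    [[0.1,0.4,0.7],[-0.0203,-0.0025,0.0877],0.1],
    [[0.1,0.4,0.7],[-0.02,-0.0026,0.11],0.1],
    [[0.1,0.4,0.7],[-0.02,-0.0026,0.13],0.1],
    [[0.1,0.4,0.7],[-0.02,-0.0026,0.1387],0.1]
  ]
}}

```text
t: 4.35
eef_pos: [549.4, -105.4, 104.0]
tcp_rot: [-2.617, 0.0, 1.402]
ft_force: [0.8, -0.3, 0.7]
opening: 0.565
grip_force: 0.0
```

>>> {"name": "move_arm", "arguments": {
  "plan": [
    [[0,0,0],[0,0,0],-1],
    [[0,0,0],[0,0,0],-1],
    [[0,0,0],[0,0,0],-1],
    [[0,0,0],[0,0,0],-1]
  ]
}}

```text
t: 4.85
eef_pos: [549.9, -105.9, 105.1]
tcp_rot: [-2.617, 0.0, 1.401]
ft_force: [-2.1, 0.1, 5.9]
opening: 0.28
grip_force: 30.0
```

```bash
python3 - <<'E'
from cell import readout,eyes
from h import *
import cv2
s=readout.state();print(s['t'],s['eef_pos'],s['ft_force'],s['moment'],s['opening'],s['grip_force'],(s['eef_pos']-V[:3])@panelR(V[3]),move(s,pp(V,[0,118,9]),toolR(V[3])))
p=eyes.read_camera("wrist")
cv2.imwrite('pics/w2.png',p['img'][:,:,::-1])
E
```

```text
4.85 [ 549.89029878 -105.93972663  105.05823764] [-2.09849661  0.05266159  5.94323481] [ 0.08626663  0.63305553 -0.06053953] 0.2802493156023413 30.000743272248656 [2.23287388e-02 1.18839220e+02 9.29195983e+00] (array([-0.04, -0.03, -0.09]), array([0.0008, 0.    , 0.0003]))
```

View pics/w2.png

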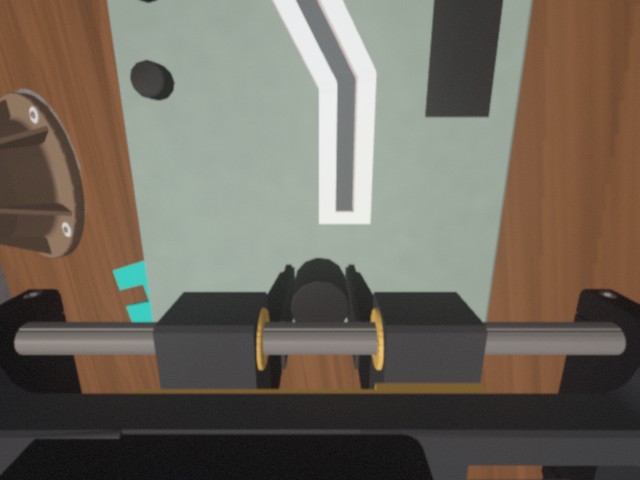

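The cap sits centred between the pads at (320,300), with a 26.6 mm opening that matches its 27 mm width. Now I'll pull it.

>>> {"name": "move_arm", "arguments": {
  "plan": [
    [[0,0,0],[0,0,-0.003],-1],
    [[0,0,0],[0,0,-0.006],-1],
    [[0,0,0],[0,0,-0.009],-1],
    [[0,0,0],[0,0,-0.011],-1],
    [[0,0,0],[0,0,-0.012],-1]
  ]
}}

```text
t: 5.52
eef_pos: [555.2, -106.8, 114.5]
tcp_rot: [-2.615, 0.0, 1.401]
ft_force: [-5.0, 0.1, -2.6]
opening: 0.279
grip_force: 30.0
```

>>> {"name": "move_arm", "arguments": {
  "plan": [
    [[0,0,0],[0,0,-0.001],-1],
    [[0,0,0],[0,0,-0.0015],-1],
    [[0,0,0],[0,0,-0.002],-1],
    [[0,0,0],[0,0,-0.002],-1]
  ]
}}

```text
t: 6.02
eef_pos: [555.7, -106.9, 115.3]
tcp_rot: [-2.614, 0.0, 1.401]
ft_force: [-7.7, 0.9, -9.1]
opening: 0.276
grip_force: 30.0
```

```bash
python3 - <<'E'
from cell import readout,eyes
from h import *
import cv2,pickle
s=readout.state();print(s['t'],s['ft_force'],s['ft_force']@panelR(V[3]),s['opening'],(s['eef_pos']-V[:3])@panelR(V[3]))
p=eyes.read_camera("wrist");pickle.dump(p,open('v2.pkl','wb'))
g=cv2.cvtColor(p['img'],cv2.COLOR_RGB2GRAY).astype(float)
for row in (20,40,60,120,140,160,180,195):
    x=np.arange(240,400,.1);r=np.interp(x,np.arange(640),g[row]);t=np.flatnonzero(np.diff((r>180).astype(int)));print(row,x[t].round(1).tolist())
E
```

```text
6.025 [-7.65197328  0.85922638 -9.096614  ] [  2.10962212   0.43236343 -11.72185598] 0.2755045934098174 [6.13973497e-02 1.18839679e+02 2.11236262e+01]
20 [280.0, 302.6, 322.8, 346.8]
40 [290.4, 312.6, 332.5, 356.6]
60 [301.0, 323.2, 342.5, 366.1]
120 [317.5, 335.8, 352.4, 371.8]
140 [317.5, 335.5, 351.8, 371.1]
160 [317.5, 335.2, 351.4, 370.5]
180 [317.4, 335.0, 350.8, 369.6]
195 [317.3, 334.8, 350.5, 368.9]
```

>>> {"name": "move_arm", "arguments": {
  "plan": [
    [[0,0,0],[0,0,-0.001],-1],
    [[0,0,0],[0,0,-0.002],-1],
    [[0,0,0],[0,0,-0.002],-1]
  ]
}}

```text
t: 6.45
eef_pos: [555.7, -106.9, 115.5]
tcp_rot: [-2.611, -0.0, 1.401]
ft_force: [-12.5, 0.4, -21.1]
opening: 0.278
grip_force: 30.0
```

```bash
python3 - <<'E'
from cell import readout,eyes
from h import *
import cv2,pickle
s=readout.state();print(s['t'],s['ft_force']@panelR(V[3]),s['opening'],(s['eef_pos']-V[:3])@panelR(V[3]))
p=pickle.load(open('v2.pkl','rb'))
rows=[(20,[280.0, 302.6, 322.8, 346.8]),
(40,[290.4, 312.6, 332.5, 356.6]),
(60,[301.0, 323.2, 342.5, 366.1]),
(120,[317.5, 335.8, 352.4, 371.8]),
(140,[317.5, 335.5, 351.8, 371.1]),
(160,[317.5, 335.2, 351.4, 370.5]),
(180,[317.4, 335.0, 350.8, 369.6]),
(195,[317.3, 334.8, 350.5, 368.9])]
v,r=fitwrist(p,rows,None,None,V,wz=.1);print(v,r.reshape(4,-1).round(1).tolist())
E
```

```text
6.45 [  0.16858402   1.648299   -24.47370637] 0.27837565576076817 [1.09746851e-01 1.18815042e+02 2.12824078e+01]
[ 5.69942195e+02  1.01300542e+01  1.05956016e+02 -1.70364889e-01] [[0.3, 0.3, 0.2, 0.1, 0.1, 0.1, 0.3, 0.4], [-1.2, -1.0, -1.4, -1.0, -0.9, -0.8, -0.9, -0.9], [2.5, 2.6, 2.5, 1.8, 1.9, 1.8, 1.8, 1.8], [-0.3, -0.6, -0.5, -0.3, -0.4, -0.6, -0.5, -0.4]]
```

```bash
python3 - <<'E'
from h import *
import pickle
p1=pickle.load(open('v1.pkl','rb'))[0];p2=pickle.load(open('v2.pkl','rb'))
N=None
r1=[(5,[278.0,311.8]),(25,[278.3,311.8]),(45,[278.7,311.7]),(80,[286.5,323.3]),(100,[297.1,333.3]),(120,[307.6,343.4]),(150,[314.0,344.7]),(170,[313.9,344.1]),(185,[313.7,343.7]),(195,[313.6,343.5])]
r2=[(20,[280.0,346.8]),(40,[290.4,356.6]),(60,[301.0,366.1]),(120,[317.5,371.8]),(140,[317.5,371.1]),(160,[317.5,370.5]),(180,[317.4,369.6]),(195,[317.3,368.9])]
def f(w,full=True):
    v=w[:4];r=[]
    for p,rows in((p1,r1),(p2,r2)):
        q=dict(p);E=np.array(p['extrinsics']).copy();E[:3,3]+=E[:3,:3]@w[4:7];q['extrinsics']=E
        R_=fitres(q,rows,v);r+=R_
    return np.concatenate([r,w[4:7]/2*.3])
def fitres(q,rows,v):
    r=[]
    for k,d in enumerate((12.5,-12.5)):
        o=offs(d);t=np.concatenate([np.linspace(o[i],o[i+1],40) for i in range(3)])
        u=proj(q,pp(v,np.column_stack([t,np.full(len(t),10)])));j=np.argsort(u[:,1])
        r+=[np.interp(row,u[j,1],u[j,0])-e[k] for row,e in rows]
    return r
s=least_squares(f,np.r_[V,0,0,0],x_scale=[1,1,1,.01,1,1,1]);print(s.x.round(3),s.fun.round(1).tolist())
J=np.linalg.inv(s.jac.T@s.jac);print(np.sqrt(np.diag(J)).round(2))
E
```

```text
[ 5.70407e+02  1.17790e+01  1.07922e+02 -1.76000e-01 -1.09800e+00
  1.91800e+00  9.84000e-01] [-0.1, -0.1, -0.2, -0.4, -0.5, -0.5, 0.3, 0.2, 0.2, 0.2, 0.0, -0.1, -0.2, -0.6, -0.7, -0.9, 0.1, -0.0, -0.1, -0.3, 0.7, 0.6, 0.3, 0.3, 0.2, 0.1, 0.1, 0.1, 0.4, 0.0, -0.1, 0.2, 0.0, -0.3, -0.3, -0.3, -0.2, 0.3, 0.1]
[6.66 6.5  6.77 0.   6.64 6.52 6.58]
```

>>> {"name": "move_arm", "arguments": {
  "plan": [
    [[0,0,0],[0,0,0.004],0.1],
    [[0,0,0],[0,0,0.004],0.1],
    [[0,0,0],[0,0,0.004],0.1],
    [[0,0,0],[0,0,-0.03],0.1],
    [[0,0,0],[0,0,-0.09],0.5]
  ]
}}

```text
t: 7.08
eef_pos: [602.1, -114.8, 196.5]
tcp_rot: [-2.615, 0.0, 1.401]
ft_force: [1.1, -0.4, -0.5]
opening: 0.611
grip_force: 0.0
```

```bash
cat >> h.py <<'E'
def downR(yaw): # tool y along yaw dir from +x world
    c,s=np.cos(yaw),np.sin(yaw); return np.column_stack([[-s,c,0],[c,s,0],[0,0,-1]])
E
python3 - <<'E'
from cell import readout,eyes
from h import *
b=eyes.read_camera('top')
for d in eyes.cut_out(b,'stylus')[:1]: print(d['score'],d['uv'],ray(b,d['uv'],110))
for d in eyes.cut_out(b,'stand'): print(d['score'],d['uv'],ray(b,d['uv'],50))
s=readout.state();print(s['eef_pos']);print(move(s,[505,-370,260],downR(0)))
E
```

```text
0.62 [471.4, 270.8] [ 500.59375717 -313.14807221  110.        ]
0.91 [455.8, 269.1] [ 503.12163989 -298.29158219   50.        ]
0.56 [451.1, 338.2] [ 366.63418116 -290.53037107   50.        ]
0.3 [257.0, 231.7] [568.32289022  98.65038386  50.        ]
[ 603.90184157 -115.24027545  198.51804078]
(array([-29.62,  -2.46,  -9.51]), array([-0.2678, -0.0777, -0.0262]))
```

>>> {"name": "move_arm", "arguments": {
  "plan": [
    [[-10,-1,-3],[-0.067,-0.02,-0.03],1],
    [[-20,-2,-6],[-0.134,-0.045,-0.035],1],
    [[-29.6,-2.5,-9.5],[-0.2,-0.065,-0.03],1],
    [[-29.6,-2.5,-9.5],[-0.268,-0.078,-0.026],1],
    [[-29.6,-2.5,-9.5],[-0.268,-0.078,-0.026],1]
  ]
}}

```text
t: 7.85
eef_pos: [501.1, -371.9, 257.8]
tcp_rot: [-3.136, -0.001, 1.568]
ft_force: [1.0, -0.0, -0.0]
opening: 0.995
grip_force: 0.0
```

```bash
python3 - <<'E'
from cell import readout,eyes
from h import *
import cv2,pickle
s=readout.state();print(s['t'],s['eef_pos'],s['tcp_rot'],s['joints'],abs(s['qvel']).max())
p=eyes.read_camera("wrist");pickle.dump((p,s),open('v3.pkl','wb'))
for n in('stylus','stand'):
  for d in eyes.cut_out(p,n)[:2]: print(n,d['score'],d['uv'],cv2.minAreaRect(np.argwhere(d['mask'])[:,::-1].astype(np.float32)))
cv2.imwrite('pics/w3.png',cv2.resize(p['img'][:400,80:560],(800,667))[:600,:,::-1])
E
```

```text
7.85 [ 501.05174191 -371.92727168  257.76501341] [-3.13552364e+00 -7.34828358e-04  1.56843125e+00] [-0.7427998   0.45394523  1.50225014 -0.00382525  1.19037554 -0.73900776] 0.4054054151833921
stylus 0.64 [321.3, 158.2] ((323.20294189453125, 157.86175537109375), (36.43083953857422, 36.50753402709961), 4.39870548248291)
stand 0.84 [197.4, 134.3] ((195.10317993164062, 138.76651000976562), (83.08880615234375, 89.22572326660156), 68.83873748779297)
stand 0.82 [145.0, 16.2] ((149.5, 18.5), (91.0, 37.0), 0.0)
```

View pics/w3.png

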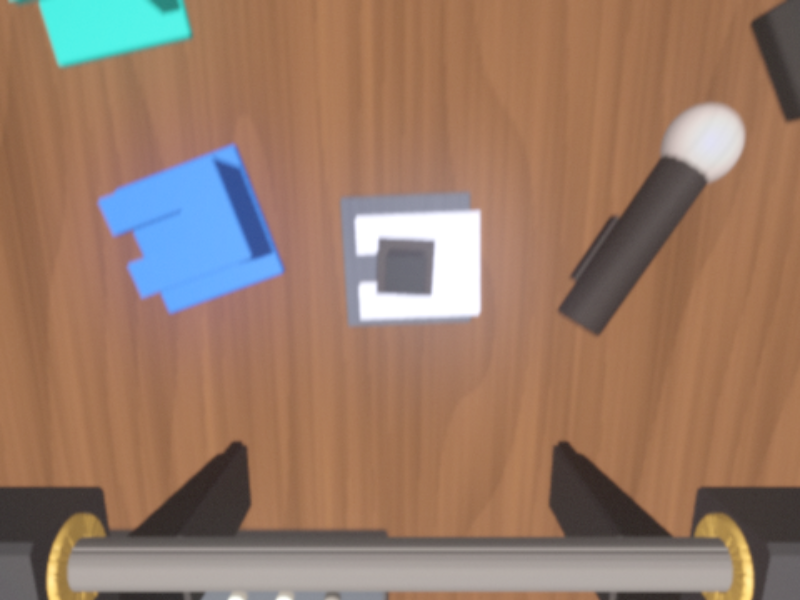

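The stylus hangs in the white stand, its collar centred near (405,267) in the crop. The slot opens to image left (world -x, towards the robot), with the stand yawed about +2.5°.

```bash
python3 - <<'E'
from h import *
import pickle,cv2
p,s=pickle.load(open('v3.pkl','rb'))
im=p['img'];g=cv2.cvtColor(im,cv2.COLOR_RGB2GRAY)
sub=lambda m:cv2.minAreaRect(np.argwhere(m)[:,::-1].astype(np.float32))
print([(r,g[r,300:346:3].tolist()) for r in range(140,182,4)])
m=np.zeros(g.shape,bool);m[135:185,295:350]=g[135:185,295:350]<62
n,l,st,_=cv2.connectedComponentsWithStats(m.astype(np.uint8));k=l[160,324] or 1+st[1:,4].argmax();print(st[k]);r=sub(l==k);print('dark',r)
w=np.zeros(g.shape,bool);w[110:200,285:375]=g[110:200,285:375]>215
rw=sub(w);print('plate',rw,cv2.boxPoints(rw).tolist())
for c,z in((r[0],75),(rw[0],69)): print(ray(p,c,z))
E
```

```text
[(140, [255, 255, 255, 253, 255, 255, 255, 255, 255, 255, 255, 255, 255, 255, 255, 255]), (144, [255, 255, 237, 130, 137, 140, 146, 146, 154, 158, 172, 176, 191, 197, 255, 255]), (148, [255, 255, 226, 119, 120, 113, 114, 115, 116, 117, 118, 121, 121, 136, 255, 255]), (152, [222, 221, 152, 119, 107, 99, 100, 100, 103, 99, 104, 108, 120, 142, 255, 255]), (156, [148, 147, 125, 118, 108, 107, 108, 108, 109, 110, 112, 112, 117, 161, 255, 255]), (160, [147, 147, 122, 119, 108, 108, 108, 110, 110, 110, 112, 110, 118, 170, 255, 255]), (164, [147, 147, 121, 116, 108, 109, 109, 109, 109, 111, 108, 112, 118, 190, 255, 255]), (168, [188, 189, 143, 116, 108, 108, 108, 108, 109, 110, 110, 111, 120, 203, 255, 255]), (172, [255, 255, 174, 116, 106, 108, 107, 109, 109, 111, 111, 110, 118, 222, 255, 255]), (176, [255, 255, 229, 217, 215, 213, 201, 197, 187, 182, 174, 174, 174, 244, 255, 255]), (180, [255, 255, 255, 255, 255, 255, 255, 255, 255, 255, 255, 255, 255, 255, 255, 255])]Traceback (most recent call last):
  File "<stdin>", line 8, in <module>
ValueError: attempt to get argmax of an empty sequence
```

```bash
python3 - <<'E'
from h import *
import pickle,cv2
p,s=pickle.load(open('v3.pkl','rb'))
im=p['img'];g=cv2.cvtColor(im,cv2.COLOR_RGB2GRAY).astype(float)
# collar edges sub-pixel, line fits; thr 188 on white background
ys=[146,147,148,149,150,170,171,172,173];L=[];Rr=[]
x=np.arange(295,350,.05)
for y in list(range(146,151))+list(range(169,175)):
    r=np.interp(x,np.arange(640),g[y]);d=x[r<188];L.append((y,d.min()));Rr.append((y,d.max()))
T=[];B=[]
yy=np.arange(130,190,.05)
for c in range(310,337,2):
    r=np.interp(yy,np.arange(480),g[:,c]);d=yy[r<188];T.append((c,d.min()));B.append((c,d.max()))
fl=[np.polyfit(*np.array(q).T,1) for q in(L,Rr,T,B)]
print([ (f.round(3).tolist()) for f in fl]); print([round(np.polyval(f,v),1) for f,v in zip(fl,(160,160,323,323))])
w=np.zeros(g.shape,bool);w[110:200,285:375]=g[110:200,285:375]>215
rw=cv2.minAreaRect(np.argwhere(w)[:,::-1].astype(np.float32));print('plate',rw,ray(p,rw[0],69))
c=[(np.polyval(fl[0],160)+np.polyval(fl[1],160))/2,(np.polyval(fl[2],323)+np.polyval(fl[3],323))/2];print(c,ray(p,c,61+14),ray(p,c,69))
print(g[150:175,308:340:2].astype(int)[::3].tolist())
E
```

```text
[[-0.09, 319.679], [-0.06, 348.711], [0.048, 127.917], [0.045, 161.347]]
[np.float64(305.3), np.float64(339.2), np.float64(143.3), np.float64(175.9)]
plate ((330.911865234375, 158.6636962890625), (62.52153778076172, 74.51299285888672), 87.83892822265625) [ 511.16905087 -319.02973741   69.        ]
[np.float64(322.21354179016623), np.float64(159.59285714286386)] [ 502.4447081  -319.54382841   75.        ] [ 502.44538237 -319.93086114   69.        ]
[[121, 118, 115, 103, 103, 104, 103, 105, 105, 108, 108, 108, 110, 114, 121, 124], [119, 117, 105, 102, 103, 102, 102, 101, 104, 105, 103, 103, 106, 113, 118, 122], [119, 115, 108, 106, 107, 108, 110, 107, 109, 111, 109, 112, 112, 110, 117, 126], [118, 116, 108, 108, 108, 108, 109, 111, 109, 108, 110, 112, 113, 111, 120, 127], [119, 115, 107, 108, 108, 108, 110, 109, 109, 108, 109, 112, 111, 112, 118, 130], [117, 114, 107, 108, 109, 108, 111, 110, 109, 111, 111, 110, 111, 113, 118, 137], [117, 111, 108, 107, 108, 108, 108, 109, 109, 110, 109, 110, 110, 111, 120, 143], [119, 114, 106, 108, 107, 106, 110, 110, 108, 109, 110, 111, 109, 111, 120, 153], [136, 130, 124, 120, 121, 116, 117, 117, 115, 114, 114, 113, 112, 111, 119, 165]]
```

```bash
python3 - <<'E'
from cell import readout
from h import *
s=readout.state();print(s['eef_pos'],move(s,[502.4,-319.6,165],downR(np.radians(-3.5))))
E
```

```text
[ 502.05972238 -370.79943097  257.00036286] (array([-0.39, -0.08,  3.34]), array([0.051 , 0.0008, 0.0921]))
```

>>> {"name": "move_arm", "arguments": {
  "plan": [
    [[-0.2,0,1.7],[0.025,0.0004,0.046],0.3],
    [[-0.4,0,3.3],[0.051,0.0008,0.092],0.3],
    [[-0.4,0,3.3],[0.051,0.0008,0.092],0.3],
    [[-0.4,0,3.3],[0.051,0.0008,0.092],0.3]
  ]
}}

```text
t: 8.5
eef_pos: [504.3, -318.6, 166.7]
tcp_rot: [3.14, -0.0, 1.515]
ft_force: [0.5, -0.7, -0.0]
opening: 0.669
grip_force: 0.0
```

```bash
python3 - <<'E'
from cell import readout,eyes
from h import *
import cv2,pickle
s=readout.state();print(s['t'],s['eef_pos'],s['tcp_rot'],abs(s['qvel']).max())
p=eyes.read_camera("wrist");pickle.dump((p,s),open('v4.pkl','wb'))
h=np.array([502.4,-319.6]);
for z in(75,135):
    c=[proj(p,np.r_[h+R.from_euler('z',-3.5,degrees=True).as_matrix()[:2,:2]@np.array(q)*(17 if z==75 else 10),z])[0].round(1).tolist() for q in((1,1),(1,-1),(-1,-1),(-1,1))];print(z,c)
im=p['img'].copy();cv2.imwrite('pics/w4.png',cv2.resize(im[100:400,160:480],(640,600),interpolation=cv2.INTER_CUBIC)[:,:,::-1])
E
```

```text
8.5 [ 504.32696257 -318.59675934  166.65103085] [ 3.13987731e+00 -1.46539898e-04  1.51464320e+00] 0.017526046204765146
75 [[339.4, 216.1], [338.5, 258.1], [295.5, 257.9], [294.9, 215.9]]
135 [[333.0, 249.4], [332.5, 280.1], [300.3, 279.9], [300.0, 249.2]]
```

View pics/w4.png

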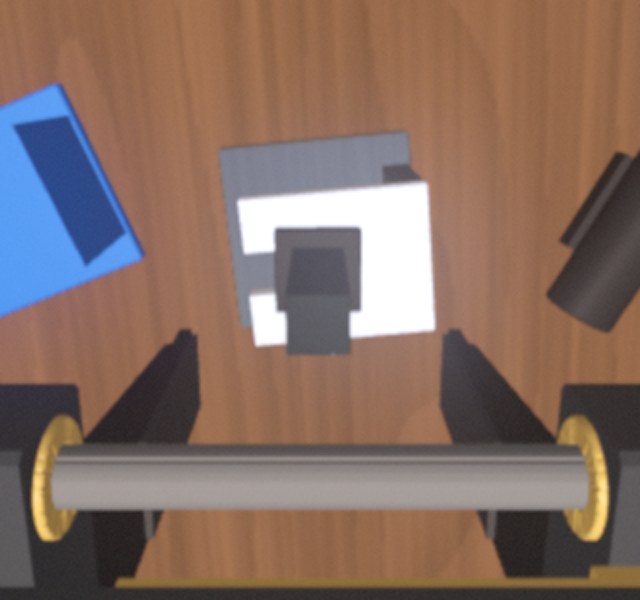

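The handle top is at (318,331) in the crop, square to the tool and about 1 mm towards +y. Next I'll descend and grip it.

>>> {"name": "move_arm", "arguments": {
  "plan": [
    [[0,0,0],[0.0009,0,0.03],0.3],
    [[0,0,0],[0.0009,0,0.06],0.3],
    [[0,0,0],[0.0009,0,0.0765],0.3],
    [[0,0,0],[0.0009,0,0.0765],0.3],
    [[0,0,0],[0.0009,0,0.0765],-1]
  ]
}}

```text
t: 9.18
eef_pos: [504.2, -318.3, 90.5]
tcp_rot: [3.139, 0.0, 1.513]
ft_force: [0.4, 0.2, -0.3]
opening: 0.589
grip_force: 0.0
```

>>> {"name": "move_arm", "arguments": {
  "plan": [
    [[0,0,0],[0,0,0],-1],
    [[0,0,0],[0,0,0],-1],
    [[0,0,0],[0,0,0],-1],
    [[0,0,0],[0,0,0],-1]
  ]
}}

```text
t: 9.68
eef_pos: [503.7, -317.8, 89.4]
tcp_rot: [3.141, -0.001, 1.513]
ft_force: [-0.6, 0.4, 0.9]
opening: 0.209
grip_force: 30.0
```

```bash
python3 - <<'E'
from cell import readout,eyes
from h import *
s=readout.state();print(s['t'],s['eef_pos'],s['tcp_rot'],s['ft_force'],s['moment'],s['opening']*95,s['grip_force'])
import pickle;pickle.dump(s,open('grasp.pkl','wb'))
E
```

```text
9.675 [ 503.67959466 -317.78270915   89.44948904] [ 3.14063103e+00 -7.12297036e-04  1.51326855e+00] [-0.5679645   0.39091998  0.92074958] [-0.02626364  0.10221582 -0.02701679] 19.81600888896635 30.000232458114624
```

>>> {"name": "move_arm", "arguments": {
  "plan": [
    [[0,0,0],[0,0,-0.02],-1],
    [[0,0,0],[0,0,-0.06],-1],
    [[0,0,0],[0,0,-0.11],-1],
    [[0,0,0],[0,0,-0.15],-1],
    [[0,0,0],[0,0,-0.15],-1]
  ]
}}

```text
t: 10.3
eef_pos: [504.2, -318.4, 242.2]
tcp_rot: [3.137, 0.002, 1.513]
ft_force: [0.0, 0.2, -1.4]
opening: 0.205
grip_force: 30.0
```

```bash
sed -i 's/^V=.*/V=np.array([568.5,11.5,102,-.171])/' h.py; python3 - <<'E'
from cell import readout
from h import *
s=readout.state();print(s['t'],s['eef_pos'],s['ft_force'],s['opening']*95,s['moment'])
print(pp(V,[-12,70,145]),move(s,pp(V,[-12,70,75.4+70]),toolR(V[3])))
E
```

```text
10.3 [ 504.22883091 -318.40000547  242.20622189] [ 0.03895365  0.1791562  -1.41788063] 19.439846306966768 [-0.08347975  0.09198632  0.00387972]
[638.27157875 -71.58466165 221.57368355] (array([30.26,  1.8 ,  6.32]), array([0.2541, 0.1197, 0.0203]))
```

>>> {"name": "move_arm", "arguments": {
  "plan": [
    [[10,0.6,2.1],[0.06,0.03,0],-1],
    [[20,1.2,4.2],[0.12,0.06,0],-1],
    [[30.3,1.8,6.3],[0.18,0.09,0.01],-1],
    [[30.3,1.8,6.3],[0.2541,0.12,0.02],-1],
    [[30.3,1.8,6.3],[0.2541,0.12,0.02],-1]
  ]
}}

```text
t: 10.92
eef_pos: [638.7, -67.9, 216.4]
tcp_rot: [-2.609, -0.003, 1.403]
ft_force: [-0.2, -0.5, -1.1]
opening: 0.208
grip_force: 30.0
```

>>> {"name": "move_arm", "arguments": {
  "plan": [
    [[0,0,0],[0,0,0],-1],
    [[0,0,0],[0,0,0],-1]
  ]
}}

```text
t: 11.18
eef_pos: [637.6, -71.7, 218.8]
tcp_rot: [-2.612, -0.002, 1.4]
ft_force: [-1.0, -0.3, -1.4]
opening: 0.211
grip_force: 30.0
```

```bash
python3 - <<'E'
from cell import readout,eyes
from h import *
import cv2,pickle
s=readout.state();M=toolR(V[3]);print(s['t'],s['eef_pos'],s['ft_force'],s['opening']*95,(s['eef_pos']-V[:3])@panelR(V[3]),move(s,pp(V,[-12,70,75.4+70]),M),abs(s['qvel']).max())
p=eyes.read_camera("wrist");pickle.dump((p,s),open('v5.pkl','wb'))
C=R.from_euler('xyz',s['tcp_rot']).as_matrix()
print(proj(p,s['eef_pos']+C@[0,0,75.4]),proj(p,s['eef_pos']+C@[0,0,75.4-20]),proj(p,pp(V,[-12,70,6])))
cv2.imwrite('pics/w5.png',p['img'][:,:,::-1])
E
```

```text
11.175 [637.55249308 -71.67237754 218.80630264] [-0.97741908 -0.32874032 -1.4176619 ] 20.055887837876227 [-12.78295335  70.20880183 142.25654211] (array([-0.37, -0.1 ,  0.07]), array([ 0.0002, -0.0008, -0.0031])) 0.01823080739889254
[[319.45283915 242.01725437]] [[319.41051985 250.68238258]] [[319.65276182 222.20228022]]
```

View pics/w5.png

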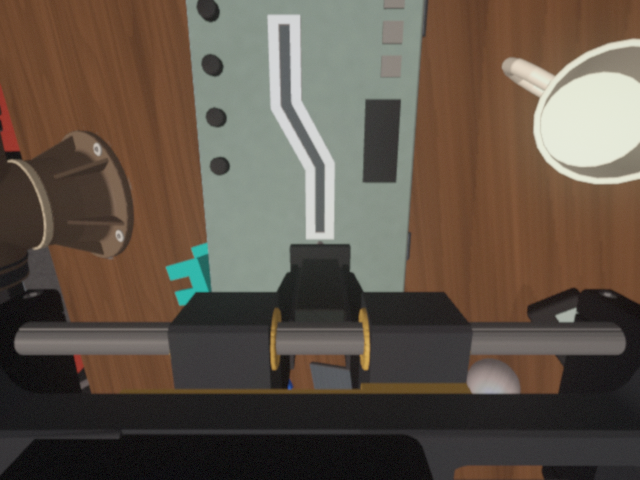

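The collar hides most of the tip, with the tip just showing at about (320,242) where it was predicted. The whole groove is in view, from (320,238) to (284,16), so I'll refit the panel.

```bash
cat > fit5.py <<'E'
from h import *
import pickle,cv2
p,s=pickle.load(open('v5.pkl','rb'))
g=cv2.cvtColor(p['img'],cv2.COLOR_RGB2GRAY).astype(float)
rows=[]
for row in [30,40,50,60,70,80,90,110,120,130,140,150,170,180,190,200,210,220]:
    x=np.arange(240,350,.1);r=np.interp(x,np.arange(640),g[row]);t=x[r>188];rows.append((row,[t.min(),t.max()]))
def vedge(c,lo,hi):
    y=np.arange(lo,hi,.1);r=np.interp(y,np.arange(480),g[:,c]);return y[r>188]
top=[(c,vedge(c,5,26)) for c in(278,284,290)];bot=[(c,vedge(c,225,243).max()) for c in(311,328)]
te=np.mean([q.min() for c,q in top]);be=np.mean([q for c,q in bot]);print('ends',te,be,bot)
print([(i,int(v)) for i,v in enumerate(g[8:30,284],8)],[(i,int(v)) for i,v in enumerate(g[226:246,320],226)])
def f(v):
    r=[]
    for k,d in enumerate((12.5,-12.5)):
        o=offs(d);t=np.concatenate([np.linspace(o[i],o[i+1],60) for i in range(3)])
        u=proj(p,pp(v,np.column_stack([t,np.full(len(t),10)])));j=np.argsort(u[:,1])
        r+=[np.interp(row,u[j,1],u[j,0])-e[k] for row,e in rows]
    Y=87 if ext==8 else 85
    r+=[3*(proj(p,pp(v,[16,-80-9-ext,10]))[0,1]-te),3*(proj(p,pp(v,[-12,79+ext,10]))[0,1]-be)]
    return np.array(r)
for ext in(6,8):
    q=least_squares(f,V,loss='soft_l1',x_scale=[1,1,1,.01]);v=q.x
    print(ext,v.round(3),f(v).round(1).tolist(),'tcp in panel',((s['eef_pos']-v[:3])@panelR(v[3])).round(2))
E
python3 fit5.py
```

```text
ends 14.599999999999966 238.54999999999922 [(311, np.float64(238.59999999999923)), (328, np.float64(238.49999999999923))]
[(8, 143), (9, 143), (10, 144), (11, 145), (12, 144), (13, 150), (14, 172), (15, 199), (16, 210), (17, 212), (18, 213), (19, 212), (20, 213), (21, 212), (22, 208), (23, 189), (24, 144), (25, 108), (26, 98), (27, 95), (28, 93), (29, 95)] [(226, 97), (227, 98), (228, 96), (229, 98), (230, 101), (231, 118), (232, 163), (233, 198), (234, 211), (235, 215), (236, 215), (237, 213), (238, 203), (239, 177), (240, 143), (241, 113), (242, 94), (243, 79), (244, 54), (245, 45)]
6 [ 5.66782e+02  1.17650e+01  9.94590e+01 -1.69000e-01] [-0.1, -0.3, -0.2, -0.1, -0.3, -0.1, -0.1, -0.1, -0.0, -0.1, -0.1, 0.1, -0.1, -0.1, 0.0, -0.2, -0.1, -0.2, 0.1, 0.3, 0.2, 0.3, 0.1, 0.2, 0.0, -0.1, 0.1, 0.2, 0.0, 0.0, 0.0, 0.2, 0.1, 0.1, 0.1, -0.0, 0.1, -0.1] tcp in panel [-12.91  70.32 145.27]
8 [ 5.63444e+02  1.23850e+01  9.41810e+01 -1.63000e-01] [0.1, -0.0, 0.1, 0.3, 0.1, 0.3, 0.4, 0.1, 0.2, 0.2, 0.3, 0.5, 0.0, 0.1, 0.3, 0.1, 0.3, 0.2, -0.4, -0.2, -0.2, -0.0, -0.2, -0.0, -0.1, -0.5, -0.2, -0.0, -0.2, -0.1, -0.4, -0.2, -0.2, -0.2, -0.1, -0.2, -0.1, 0.2] tcp in panel [-12.84  70.91 151.32]
```

```bash
sed -i 's/^V=.*/V=np.array([566.8,11.8,99.5,-.169])/' h.py; python3 - <<'E'
from h import *
from cell import readout
print((np.array([555.7,-106.9,115.4])-V[:3])@panelR(V[3]),(np.array([549.89,-105.94,105.06])-V[:3])@panelR(V[3]))
s=readout.state();C=R.from_euler('xyz',s['tcp_rot']).as_matrix();print(s['eef_pos'],s['ft_force']@panelR(V[3]),((s['eef_pos']+C@[0,0,75.4]-V[:3])@panelR(V[3])).round(2),(panelR(V[3]).T@C).round(4).tolist())
E
```

```text
[  0.1357813  118.87591843  18.28134519] [6.55419776e-02 1.18906818e+02 6.38229431e+00]
[637.52808788 -72.10370637 219.20675734] [-0.17600949 -0.20145384 -0.41492835] [-12.31  70.57  70.19] [[-0.0011, -1.0, 0.0059], [-1.0, 0.0011, -0.0033], [0.0032, -0.0059, -1.0]]
```

```bash
cat > tip.py <<'E'
import sys
from cell import readout
from h import *
TL=75.4
def tipstate(s):
    C=R.from_euler('xyz',s['tcp_rot']).as_matrix();return (s['eef_pos']+C@[0,0,TL]-V[:3])@panelR(V[3])
fs=[]
s=readout.state()
print(s['t'],'tip',tipstate(s).round(2),'F panel',(s['ft_force']@panelR(V[3])).round(2),'rot',move(s,[0,0,0],toolR(V[3]))[0])
for a in sys.argv[1:]:
    q=np.array(eval(a),float);print(a,move(s,pp(V,q+[0,0,TL]),toolR(V[3])))
E
python3 tip.py "[-11.9,70,40]" "[-11.9,70,16]"
```

```text
11.225 tip [-12.31  70.57  70.19] F panel [-0.18 -0.2  -0.41] rot [-0.34 -0.19 -0.06]
[-11.9,70,40] (array([-0.34, -0.19, -0.06]), array([ 0.0007, -0.0007,  0.0302]))
[-11.9,70,16] (array([-0.34, -0.19, -0.06]), array([ 0.0006, -0.0005,  0.0542]))
```

>>> {"name": "move_arm", "arguments": {
  "plan": [
    [[-0.34,-0.19,-0.06],[0.0007,-0.0007,0.03],-1],
    [[-0.34,-0.19,-0.06],[0.0006,-0.0005,0.045],-1],
    [[-0.34,-0.19,-0.06],[0.0006,-0.0005,0.0542],-1],
    [[-0.34,-0.19,-0.06],[0.0006,-0.0005,0.0542],-1],
    [[-0.34,-0.19,-0.06],[0.0006,-0.0005,0.0542],-1]
  ]
}}

```text
t: 11.85
eef_pos: [611.2, -65.9, 173.6]
tcp_rot: [-2.62, -0.0, 1.403]
ft_force: [0.1, 0.1, -0.4]
opening: 0.214
grip_force: 30.0
```

```bash
python3 tip.py "[-11.9,70,10]" "[-11.9,70,6]"; python3 - <<'E'
from cell import eyes
import cv2
p=eyes.read_camera("wrist");cv2.imwrite('pics/w6.png',cv2.resize(p['img'][120:320,230:410],(720,600))[:,:,::-1][:600])
E
```

```text
11.85 tip [-12.27  69.17  17.21] F panel [-0.29 -0.08 -0.3 ] rot [0.1  0.02 0.04]
[-11.9,70,10] (array([0.1 , 0.02, 0.04]), array([-0.0009, -0.0003,  0.0072]))
[-11.9,70,6] (array([0.1 , 0.02, 0.04]), array([-0.0009, -0.0003,  0.0112]))
```

View pics/w6.png

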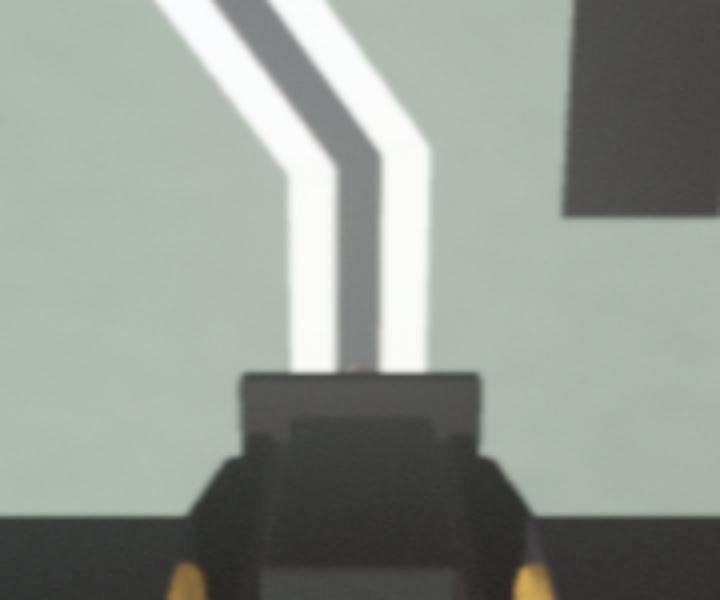

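The tip just shows at (360,368) in the middle of the strip (338 to 381), so it's centred. Next I'll descend to find contact.

>>> {"name": "move_arm", "arguments": {
  "plan": [
    [[0.1,0,0],[-0.0009,-0.0003,0.003],-1],
    [[0.1,0,0],[-0.0009,-0.0003,0.0055],-1],
    [[0.1,0,0],[-0.0009,-0.0003,0.0072],-1],
    [[0.1,0,0],[-0.0009,-0.0003,0.0072],-1]
  ]
}}

```text
t: 12.4
eef_pos: [606.7, -65.9, 166.9]
tcp_rot: [-2.617, -0.0, 1.403]
ft_force: [-0.3, -0.5, -0.9]
opening: 0.212
grip_force: 30.0
```

```bash
python3 tip.py "[-11.9,70,6]"
```

```text
12.4 tip [-11.57  69.92   9.16] F panel [-0.26  0.57 -0.94] rot [-0.07  0.02  0.05]
[-11.9,70,6] (array([-0.07,  0.02,  0.05]), array([-0.0001,  0.0002,  0.0032]))
```

>>> {"name": "move_arm", "arguments": {
  "plan": [
    [[0,0,0],[0,0,0.001],-1],
    [[0,0,0],[0,0,0.002],-1],
    [[0,0,0],[0,0,0.002],-1]
  ]
}}

```text
t: 12.78
eef_pos: [605.7, -65.8, 165.2]
tcp_rot: [-2.617, -0.0, 1.403]
ft_force: [0.7, 0.1, -0.8]
opening: 0.211
grip_force: 30.0
```

```bash
python3 tip.py "[-11.9,70,6]"
```

```text
12.775 tip [-11.59  69.93   7.21] F panel [-0.97 -0.22 -0.39] rot [-0.06  0.02  0.05]
[-11.9,70,6] (array([-0.06,  0.02,  0.05]), array([-0.0001,  0.0002,  0.0012]))
```

>>> {"name": "move_arm", "arguments": {
  "plan": [
    [[0,0,0],[0,0.0003,0.0005],-1],
    [[0,0,0],[0,0.0003,0.001],-1],
    [[0,0,0],[0,0.0003,0.0015],-1],
    [[0,0,0],[0,0.0003,0.0015],-1]
  ]
}}

```text
t: 13.28
eef_pos: [605.3, -65.7, 163.9]
tcp_rot: [-2.617, -0.0, 1.403]
ft_force: [1.1, 0.2, -0.1]
opening: 0.208
grip_force: 30.0
```

```bash
python3 tip.py
```

```text
13.275 tip [-11.94  69.92   5.87] F panel [-0.96 -0.34  0.4 ] rot [-0.04  0.02  0.05]
```

>>> {"name": "move_arm", "arguments": {
  "plan": [
    [[0,0,0],[0,0,0.0005],-1],
    [[0,0,0],[0,0,0.001],-1],
    [[0,0,0],[0,0,0.001],-1]
  ]
}}

```text
t: 13.65
eef_pos: [604.8, -65.6, 163.0]
tcp_rot: [-2.617, -0.0, 1.403]
ft_force: [1.3, -1.3, -0.4]
opening: 0.207
grip_force: 30.0
```

```bash
python3 tip.py
```

```text
13.65 tip [-11.94  69.92   4.81] F panel [-1.51  1.04  0.42] rot [-0.05  0.02  0.05]
```

>>> {"name": "move_arm", "arguments": {
  "plan": [
    [[0,0,0],[0,0,0.0005],-1],
    [[0,0,0],[0,0,0.001],-1],
    [[0,0,0],[0,0,0.001],-1]
  ]
}}

```text
t: 14.02
eef_pos: [604.3, -65.5, 162.1]
tcp_rot: [-2.617, -0.0, 1.403]
ft_force: [1.8, 0.3, 0.8]
opening: 0.206
grip_force: 30.0
```

```bash
python3 tip.py
```

```text
14.025 tip [-11.93  69.95   3.82] F panel [-1.11 -0.56  1.61] rot [-0.05  0.02  0.05]
```

>>> {"name": "move_arm", "arguments": {
  "plan": [
    [[0,0,0],[0,0,0.0004],-1],
    [[0,0,0],[0,0,0.0004],-1]
  ]
}}

```text
t: 14.28
eef_pos: [604.1, -65.5, 161.7]
tcp_rot: [-2.617, -0.0, 1.403]
ft_force: [0.7, -0.2, 0.4]
opening: 0.21
grip_force: 30.0
```

```bash
python3 - <<'E'
from cell import readout,eyes
from h import *
from tip import tipstate
F=[]
for i in range(12):
    eyes.read_camera('wrist');s=readout.state();F.append(s['ft_force']@panelR(V[3]))
F=np.array(F);print(F.mean(0),F.std(0),tipstate(s))
E
python3 tip.py "[-11.9,20,3.4]" "[16.1,-30,3.4]" "[16.1,-80,3.4]"
```

```text
14.275 tip [-11.92  69.91   3.39] F panel [-0.36  0.05  0.71] rot [-0.05  0.02  0.05]
[-0.93006947  0.143484    1.69164881] [0.59731678 0.40506139 0.42066877] [-11.92512382  69.93746333   3.37349471]
14.875 tip [-11.93  69.94   3.37] F panel [-1.52 -0.31  1.59] rot [-0.05  0.02  0.05]
[-11.9,20,3.4] (array([-0.05,  0.02,  0.05]), array([ 0.0499, -0.0001, -0.    ]))
[16.1,-30,3.4] (array([-0.05,  0.02,  0.05]), array([ 0.0999, -0.028 , -0.    ]))
[16.1,-80,3.4] (array([-0.05,  0.02,  0.05]), array([ 1.499e-01, -2.800e-02, -1.000e-04]))
```

>>> {"name": "move_arm", "arguments": {
  "plan": [
    [[0,0,0],[0.001,0,0.0003],-1],
    [[0,0,0],[0.004,0,0.0003],-1],
    [[0,0,0],[0.008,0,0.0003],-1],
    [[0,0,0],[0.012,0,0.0003],-1],
    [[0,0,0],[0.016,0,0.0003],-1]
  ]
}}

```text
t: 15.5
eef_pos: [606.7, -49.4, 161.5]
tcp_rot: [-2.617, -0.0, 1.403]
ft_force: [1.1, -2.2, 0.7]
opening: 0.21
grip_force: 30.0
```

```bash
python3 tip.py "[-11.9,20,3.1]"
```

```text
15.5 tip [-11.88  53.62   3.09] F panel [-0.87  2.04  1.32] rot [-0.06  0.03  0.05]
[-11.9,20,3.1] (array([-0.06,  0.03,  0.05]), array([ 0.0336, -0.    , -0.    ]))
```

>>> {"name": "move_arm", "arguments": {
  "plan": [
    [[0,0,0],[0.004,0,0],-1],
    [[0,0,0],[0.008,0,0],-1],
    [[0,0,0],[0.012,0,0],-1],
    [[0,0,0],[0.016,0,0],-1],
    [[0,0,0],[0.02,0,0],-1]
  ]
}}

```text
t: 16.12
eef_pos: [610.0, -29.7, 161.5]
tcp_rot: [-2.617, -0.0, 1.403]
ft_force: [1.5, -3.0, 1.1]
opening: 0.208
grip_force: 30.0
```

```bash
python3 tip.py "[-11.9,20,3.1]"
```

```text
16.125 tip [-11.86  33.66   3.09] F panel [-1.12  2.71  1.97] rot [-0.06  0.02  0.05]
[-11.9,20,3.1] (array([-0.06,  0.02,  0.05]), array([ 0.0136, -0.    , -0.    ]))
```

>>> {"name": "move_arm", "arguments": {
  "plan": [
    [[0,0,0],[0.004,0,0],-1],
    [[0,0,0],[0.008,0,0],-1],
    [[0,0,0],[0.0115,0,0],-1],
    [[0,0,0],[0.0136,0,0],-1],
    [[0,0,0],[0.0136,0,0],-1]
  ]
}}

```text
t: 16.75
eef_pos: [612.3, -16.0, 161.5]
tcp_rot: [-2.617, -0.001, 1.403]
ft_force: [2.2, 1.0, 0.5]
opening: 0.211
grip_force: 30.0
```

```bash
python3 tip.py "[-11.9,20,3.1]" "[16.1,-30,3.1]"
```

```text
16.75 tip [-11.81  19.74   3.05] F panel [-1.47 -1.31  1.46] rot [-0.06 -0.03  0.07]
[-11.9,20,3.1] (array([-0.06, -0.03,  0.07]), array([-0.0002,  0.    , -0.    ]))
[16.1,-30,3.1] (array([-0.06, -0.03,  0.07]), array([ 0.0498, -0.0279,  0.    ]))
```

>>> {"name": "move_arm", "arguments": {
  "plan": [
    [[0,0,0],[0.0026,-0.0015,0],-1],
    [[0,0,0],[0.0061,-0.0034,0],-1],
    [[0,0,0],[0.0096,-0.0054,0],-1],
    [[0,0,0],[0.0131,-0.0073,0],-1],
    [[0,0,0],[0.0166,-0.0093,0],-1]
  ]
}}

```text
t: 17.38
eef_pos: [607.0, 1.4, 166.2]
tcp_rot: [-2.617, -0.0, 1.403]
ft_force: [1.2, -2.5, 0.5]
opening: 0.206
grip_force: 30.0
```

```bash
python3 tip.py "[16.1,-30,3.1]"
```

```text
17.375 tip [-2.41  3.5   3.1 ] F panel [-1.17  2.22  1.25] rot [-0.05  0.03  0.05]
[16.1,-30,3.1] (array([-0.05,  0.03,  0.05]), array([ 0.0335, -0.0185, -0.    ]))
```

>>> {"name": "move_arm", "arguments": {
  "plan": [
    [[0,0,0],[0.0035,-0.0019,0],-1],
    [[0,0,0],[0.007,-0.0039,0],-1],
    [[0,0,0],[0.0105,-0.0058,0],-1],
    [[0,0,0],[0.014,-0.0077,0],-1],
    [[0,0,0],[0.0175,-0.0097,0],-1]
  ]
}}

```text
t: 18.0
eef_pos: [601.7, 20.1, 171.1]
tcp_rot: [-2.617, -0.0, 1.403]
ft_force: [1.7, -2.7, 0.7]
opening: 0.21
grip_force: 30.0
```

>>> {"name": "move_arm", "arguments": {
  "plan": [
    [[0,0,0],[0.0035,-0.0019,0],-1],
    [[0,0,0],[0.007,-0.0039,0],-1],
    [[0,0,0],[0.0105,-0.0058,0],-1],
    [[0,0,0],[0.014,-0.0077,0],-1],
    [[0,0,0],[0.016,-0.0088,0],-1]
  ]
}}

```text
t: 18.62
eef_pos: [596.8, 37.2, 175.5]
tcp_rot: [-2.617, -0.0, 1.403]
ft_force: [1.7, -1.8, 1.4]
opening: 0.214
grip_force: 30.0
```

```bash
python3 tip.py "[16.1,-30,3.1]" "[16.1,-80,3.1]"
```

```text
18.625 tip [ 16.16 -30.05   3.09] F panel [-1.04  1.52  2.16] rot [-0.06  0.02  0.06]
[16.1,-30,3.1] (array([-0.06,  0.02,  0.06]), array([-0.0001, -0.    , -0.    ]))
[16.1,-80,3.1] (array([-0.06,  0.02,  0.06]), array([ 0.0499,  0.    , -0.    ]))
```

>>> {"name": "move_arm", "arguments": {
  "plan": [
    [[0,0,0],[0.003,0,0],-1],
    [[0,0,0],[0.007,0,0],-1],
    [[0,0,0],[0.011,0,0],-1],
    [[0,0,0],[0.015,0,0],-1],
    [[0,0,0],[0.019,0,0],-1]
  ]
}}

```text
t: 19.25
eef_pos: [600.1, 55.9, 175.4]
tcp_rot: [-2.617, -0.0, 1.403]
ft_force: [2.0, -2.7, 1.5]
opening: 0.208
grip_force: 30.0
```

>>> {"name": "move_arm", "arguments": {
  "plan": [
    [[0,0,0],[0.004,0,0],-1],
    [[0,0,0],[0.008,0,0],-1],
    [[0,0,0],[0.012,0,0],-1],
    [[0,0,0],[0.016,0,0],-1],
    [[0,0,0],[0.02,0,0],-1]
  ]
}}

```text
t: 19.88
eef_pos: [603.5, 75.6, 175.4]
tcp_rot: [-2.617, -0.0, 1.403]
ft_force: [1.6, -2.3, 1.5]
opening: 0.208
grip_force: 30.0
```

```bash
python3 tip.py "[16.1,-80,3.1]"
```

```text
19.875 tip [ 16.02 -69.01   3.08] F panel [-0.93  2.04  2.25] rot [-0.05  0.02  0.05]
[16.1,-80,3.1] (array([-0.05,  0.02,  0.05]), array([ 0.011 , -0.0001, -0.    ]))
```

>>> {"name": "move_arm", "arguments": {
  "plan": [
    [[0,0,0],[0.004,0,0],-1],
    [[0,0,0],[0.008,0,0],-1],
    [[0,0,0],[0.0105,0,0],-1],
    [[0,0,0],[0.0116,0,0],-1],
    [[0,0,0],[0.0116,0,0],-1]
  ]
}}

```text
t: 20.5
eef_pos: [605.4, 87.0, 175.4]
tcp_rot: [-2.617, -0.001, 1.403]
ft_force: [1.1, 0.7, 0.8]
opening: 0.208
grip_force: 30.0
```

```bash
python3 tip.py
```

```text
20.5 tip [ 16.03 -80.68   3.05] F panel [-0.4  -0.85  1.17] rot [-0.06 -0.01  0.06]
```

>>> {"name": "move_arm", "arguments": {
  "plan": [
    [[0,0,0],[0,0,-0.005],-1],
    [[0,0,0],[0,0,-0.02],-1],
    [[0,0,0],[0,0,-0.06],-1],
    [[0,0,0],[0,0,-0.1],-1],
    [[0,0,0],[0,0,-0.1],-1]
  ]
}}

```text
t: 21.12
eef_pos: [656.3, 78.0, 264.7]
tcp_rot: [-2.622, -0.001, 1.402]
ft_force: [-0.9, 1.3, -1.7]
opening: 0.211
grip_force: 30.0
```

```bash
python3 - <<'E'
from cell import readout,eyes
from h import *
import pickle
s=readout.state();g=pickle.load(open('grasp.pkl','rb'))
Mg=R.from_euler('xyz',g['tcp_rot']).as_matrix()
print(s['t'],s['eef_pos'],s['opening']*95)
print(move(s,[g['eef_pos'][0],g['eef_pos'][1],245],Mg))
E
```

```text
21.125 [656.29251664  78.02233931 264.66673354] 20.054126277863123
(array([-29.79,  -1.66,  -6.21]), array([-0.4158, -0.0634,  0.0585]))
```

>>> {"name": "move_arm", "arguments": {
  "plan": [
    [[-7,-0.4,-1.4],[-0.06,-0.009,0],-1],
    [[-14,-0.8,-2.8],[-0.12,-0.018,0.01],-1],
    [[-21,-1.2,-4.2],[-0.18,-0.027,0.02],-1],
    [[-29.8,-1.7,-6.2],[-0.24,-0.036,0.03],-1],
    [[-29.8,-1.7,-6.2],[-0.3,-0.046,0.04],-1]
  ]
}}

```text
t: 21.75
eef_pos: [542.9, -208.2, 250.7]
tcp_rot: [-3.139, 0.001, 1.514]
ft_force: [0.8, -0.8, -1.4]
opening: 0.214
grip_force: 30.0
```

```bash
cat > back.py <<'E'
from cell import readout
from h import *
import pickle,sys
s=readout.state();g=pickle.load(open('grasp.pkl','rb'))
Mg=R.from_euler('xyz',g['tcp_rot']).as_matrix()
print(s['t'],s['eef_pos'],s['ft_force'],s['opening']*95)
for z in sys.argv[1:]: print(z,move(s,[g['eef_pos'][0],g['eef_pos'][1],float(z)],Mg))
E
python3 back.py 245
```

```text
21.75 [ 542.94834283 -208.15644559  250.70162972] [ 0.76236925 -0.82270128 -1.37298022] 20.35739769941115
245 (array([-0.18,  0.08,  0.06]), array([-0.1117, -0.033 ,  0.0058]))
```

>>> {"name": "move_arm", "arguments": {
  "plan": [
    [[-0.2,0.1,0.1],[-0.056,-0.0165,0.003],-1],
    [[-0.2,0.1,0.1],[-0.1,-0.03,0.005],-1],
    [[-0.2,0.1,0.1],[-0.1117,-0.033,0.0058],-1],
    [[-0.2,0.1,0.1],[-0.1117,-0.033,0.0058],-1],
    [[-0.2,0.1,0.1],[-0.1117,-0.033,0.0058],-1]
  ]
}}

```text
t: 22.38
eef_pos: [506.6, -315.7, 244.6]
tcp_rot: [-3.141, -0.002, 1.513]
ft_force: [-0.8, 0.6, -1.1]
opening: 0.206
grip_force: 30.0
```

```bash
python3 back.py 150 94; python3 - <<'E'
from cell import eyes
import cv2
p=eyes.read_camera("wrist");cv2.imwrite('pics/w7.png',p['img'][:400,:,::-1])
E
```

```text
22.375 [ 506.59715184 -315.71707551  244.6244935 ] [-0.8284305   0.5791417  -1.13364478] 19.614004630789566
150 (array([-0.1 , -0.07, -0.01]), array([-0.0024, -0.0027,  0.0946]))
94 (array([-0.1 , -0.07, -0.01]), array([-0.0025, -0.0027,  0.1506]))
```

View pics/w7.png

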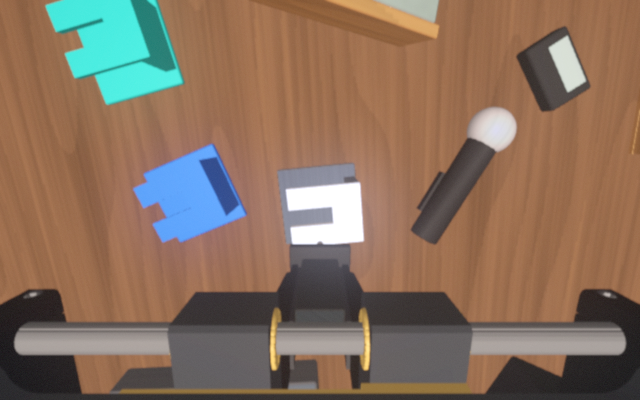

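The empty fork slot is at (320,215), straight ahead of the tip at (320,243).

>>> {"name": "move_arm", "arguments": {
  "plan": [
    [[-0.1,-0.1,0],[-0.0024,-0.0027,0.04],-1],
    [[-0.1,-0.1,0],[-0.0024,-0.0027,0.08],-1],
    [[-0.1,-0.1,0],[-0.0024,-0.0027,0.08],-1],
    [[-0.1,-0.1,0],[-0.0024,-0.0027,0.08],-1]
  ]
}}

```text
t: 22.92
eef_pos: [504.2, -319.0, 166.2]
tcp_rot: [3.139, 0.001, 1.513]
ft_force: [-0.1, 0.1, -1.0]
opening: 0.209
grip_force: 30.0
```

```bash
python3 back.py 92 90
```

```text
22.925 [ 504.22817333 -318.97657726  166.19941164] [-0.1230845   0.11474949 -0.99054856] 19.87819611101399
92 (array([ 0.1 ,  0.11, -0.03]), array([ 0.0012, -0.0008,  0.0742]))
90 (array([ 0.1 ,  0.11, -0.03]), array([ 0.0012, -0.0008,  0.0762]))
```

>>> {"name": "move_arm", "arguments": {
  "plan": [
    [[0.1,0.1,0],[0.001,-0.0007,0.03],-1],
    [[0.1,0.1,0],[0.001,-0.0007,0.055],-1],
    [[0.1,0.1,0],[0.001,-0.0007,0.072],-1],
    [[0.1,0.1,0],[0.001,-0.0007,0.0742],-1],
    [[0.1,0.1,0],[0.001,-0.0007,0.0742],-1]
  ]
}}

```text
t: 23.55
eef_pos: [503.3, -318.4, 91.5]
tcp_rot: [3.141, -0.001, 1.512]
ft_force: [0.7, -0.1, -0.7]
opening: 0.212
grip_force: 30.0
```

```bash
python3 back.py 89.5
```

```text
23.55 [ 503.25086688 -318.42563469   91.45685831] [ 0.66221828 -0.11624719 -0.68042394] 20.184772917300265
89.5 (array([-0.02, -0.  , -0.08]), array([0.0007, 0.0004, 0.002 ]))
```

>>> {"name": "move_arm", "arguments": {
  "plan": [
    [[0,0,0],[0.0007,0.0004,0.001],-1],
    [[0,0,0],[0.0007,0.0004,0.002],-1],
    [[0,0,0],[0.0007,0.0004,0.002],-1]
  ]
}}

```text
t: 23.92
eef_pos: [503.5, -317.5, 89.4]
tcp_rot: [3.141, -0.001, 1.512]
ft_force: [-1.2, 0.6, 4.8]
opening: 0.213
grip_force: 30.0
```

```bash
python3 back.py 89.4
```

```text
23.925 [ 503.52675173 -317.54148042   89.43695406] [-1.17814399  0.64187342  4.75573513] 20.240479874934287
89.4 (array([-0.02, -0.01, -0.07]), array([-0.0002,  0.0002,  0.    ]))
```

>>> {"name": "move_arm", "arguments": {
  "plan": [
    [[0,0,0],[0,0,0.0004],-1],
    [[0,0,0],[0,0,0.0004],0.1],
    [[0,0,0],[0,0,0.0004],0.2],
    [[0,0,0],[0,0,0.0004],0.2],
    [[0,0,0],[0,0,0.0004],0.2]
  ]
}}

```text
t: 24.55
eef_pos: [503.2, -317.5, 88.0]
tcp_rot: [-3.141, -0.002, 1.512]
ft_force: [0.7, 0.0, -0.3]
opening: 0.564
grip_force: 0.0
```

>>> {"name": "move_arm", "arguments": {
  "plan": [
    [[0,0,0],[0,0,-0.02],0.2],
    [[0,0,0],[0,0,-0.06],0.2],
    [[0,0,0],[0,0,-0.1],0.2],
    [[0,0,0],[-0.04,0,-0.12],0.2],
    [[0,0,0],[-0.055,0,-0.12],0.2]
  ]
}}

```text
t: 25.18
eef_pos: [500.3, -374.2, 209.4]
tcp_rot: [3.14, 0.001, 1.511]
ft_force: [-0.8, -0.1, -1.2]
opening: 0.599
grip_force: 0.0
```

```bash
python3 - <<'E'
from cell import eyes,readout
from h import *
import cv2
s=readout.state();print(s['t'],s['eef_pos'])
p=eyes.read_camera("wrist");cv2.imwrite('pics/w8.png',cv2.resize(p['img'][40:280,200:440],(600,600))[:,:,::-1])
h=np.array([504.1,-317.8])
for z,a in((75,17),(135,10)):
    print([proj(p,np.r_[h+R.from_euler('z',-3.3,degrees=True).as_matrix()[:2,:2]@np.array(q)*a,z])[0].round(1).tolist() for q in((1,1),(1,-1),(-1,-1),(-1,1))])
M=toolR(V[3]);print(move(s,pp(V,[0,118,120]),M))
E
```

```text
25.175 [ 500.275021   -374.22597517  209.40783009]
[[340.3, 137.4], [339.7, 178.2], [300.3, 178.2], [299.7, 137.4]]
[[334.9, 148.6], [334.6, 178.3], [305.7, 178.3], [305.4, 148.7]]
(array([30.08,  1.66,  6.11]), array([0.2655, 0.0901, 0.006 ]))
```

View pics/w8.png

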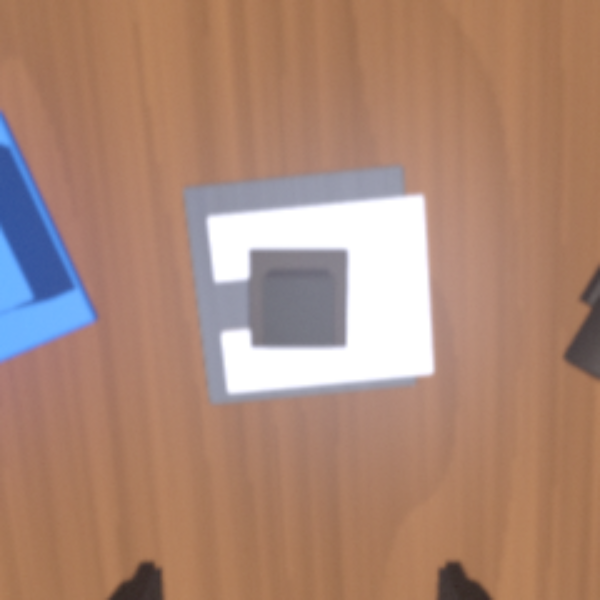

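The stylus sits back upright in its slot, with the collar at crop (250–347, 250–347), the same as before. Now for the cap.

>>> {"name": "move_arm", "arguments": {
  "plan": [
    [[8,0.4,1.5],[0.05,0.02,-0.03],-1],
    [[18,1,3.5],[0.11,0.045,-0.03],-1],
    [[28,1.5,5.5],[0.17,0.065,-0.01],-1],
    [[30.1,1.7,6.1],[0.23,0.08,0],-1],
    [[30.1,1.7,6.1],[0.2655,0.09,0.006],-1]
  ]
}}

```text
t: 25.85
eef_pos: [605.5, -109.3, 199.2]
tcp_rot: [-2.61, -0.003, 1.404]
ft_force: [-0.1, 0.6, -0.2]
opening: 0.129
grip_force: 0.0
```

```bash
sed -i 's/^TL=.*/TL=float(__import__("os").environ.get("TL","75.4"))/' tip.py; TL=0 python3 tip.py "[0.1,118,70]" "[0.1,118,50]"
```

```text
25.85 tip [ -0.87 112.84 115.57] F panel [ 0.07 -0.55 -0.21] rot [-0.48 -0.06  0.21]
[0.1,118,70] (array([-0.48, -0.06,  0.21]), array([-0.0052, -0.0006,  0.0456]))
[0.1,118,50] (array([-0.48, -0.06,  0.21]), array([-0.0052, -0.0004,  0.0656]))
```

>>> {"name": "move_arm", "arguments": {
  "plan": [
    [[-0.5,0,0.2],[-0.0052,-0.0006,0.02],-1],
    [[-0.5,0,0.2],[-0.0052,-0.0006,0.0456],-1],
    [[-0.5,0,0.2],[-0.0052,-0.0005,0.056],-1],
    [[-0.5,0,0.2],[-0.0052,-0.0005,0.06],-1],
    [[-0.5,0,0.2],[-0.0052,-0.0005,0.06],-1]
  ]
}}

```text
t: 26.48
eef_pos: [574.8, -112.7, 150.9]
tcp_rot: [-2.624, -0.001, 1.4]
ft_force: [0.5, -0.5, 0.6]
opening: 0.001
grip_force: 0.0
```

```bash
TL=0 python3 tip.py "[0.1,118,50]"
```

```text
26.475 tip [  0.77 121.4   58.88] F panel [-0.23  0.42  0.78] rot [ 0.35 -0.09 -0.1 ]
[0.1,118,50] (array([ 0.35, -0.09, -0.1 ]), array([0.0034, 0.0006, 0.0089]))
```

>>> {"name": "move_arm", "arguments": {
  "plan": [
    [[0.3,0,0],[0.002,0,0.002],-1],
    [[0.3,0,0],[0.002,0,0.004],-1],
    [[0.3,0,0],[0.002,0,0.007],-1],
    [[0.3,0,0],[0.002,0,0.009],-1],
    [[0.3,0,0],[0.002,0,0.009],-1]
  ]
}}

```text
t: 27.1
eef_pos: [570.4, -110.0, 142.8]
tcp_rot: [-2.618, -0.001, 1.4]
ft_force: [0.7, -0.1, 0.5]
opening: 0.001
grip_force: 0.0
```

```bash
TL=0 python3 tip.py "[0,118,46]"
```

```text
27.1 tip [  0.9  119.42  49.53] F panel [-0.37  0.02  0.82] rot [ 0.02 -0.1  -0.09]
[0,118,46] (array([ 0.02, -0.1 , -0.09]), array([0.0014, 0.0009, 0.0035]))
```

>>> {"name": "move_arm", "arguments": {
  "plan": [
    [[0,0,0],[0,0,0.002],-1],
    [[0,0,0],[0,0,0.004],-1],
    [[0,0,0],[0,0,0.006],-1],
    [[0,0,0],[0,0,0.006],-1]
  ]
}}

```text
t: 27.6
eef_pos: [567.6, -109.5, 137.8]
tcp_rot: [-2.619, -0.001, 1.4]
ft_force: [0.7, 0.0, 3.7]
opening: 0.004
grip_force: 1.8
```

```bash
TL=0 python3 tip.py "[0,118,34]"
```

```text
27.6 tip [  0.82 119.39  43.79] F panel [ 1.29 -0.13  3.55] rot [ 0.06 -0.09 -0.09]
[0,118,34] (array([ 0.06, -0.09, -0.09]), array([0.0014, 0.0008, 0.0098]))
```

>>> {"name": "move_arm", "arguments": {
  "plan": [
    [[0,0,0],[0,0,0.0025],-1],
    [[0,0,0],[0,0,0.005],-1],
    [[0,0,0],[0,0,0.0075],-1],
    [[0,0,0],[0,0,0.0095],-1],
    [[0,0,0],[0,0,0.0095],-1]
  ]
}}

```text
t: 28.22
eef_pos: [563.2, -108.7, 130.0]
tcp_rot: [-2.62, -0.001, 1.4]
ft_force: [3.9, 0.2, 8.6]
opening: 0.004
grip_force: 4.8
```

```bash
TL=0 python3 tip.py
```

```text
28.225 tip [  0.77 119.41  34.75] F panel [ 0.96 -0.86  9.39] rot [ 0.1  -0.09 -0.09]
```

>>> {"name": "move_arm", "arguments": {
  "plan": [
    [[0,0,0],[0,0,0.001],-1],
    [[0,0,0],[0,0,0.002],-1],
    [[0,0,0],[0,0,0.002],-1]
  ]
}}

```text
t: 28.6
eef_pos: [563.2, -108.7, 129.8]
tcp_rot: [-2.623, -0.0, 1.4]
ft_force: [7.8, -0.1, 21.6]
opening: 0.002
grip_force: 11.1
```

```bash
TL=0 python3 tip.py
```

```text
28.6 tip [  0.71 119.42  34.64] F panel [ 4.16 -1.18 22.57] rot [ 0.28 -0.07 -0.1 ]
```

>>> {"name": "move_arm", "arguments": {
  "plan": [
    [[0,0,0],[0,0,-0.01],-1],
    [[0,0,0],[0,0,-0.06],-1],
    [[0,0,0],[0,0,-0.11],-1],
    [[0,0,0],[0,0,-0.12],-1],
    [[0,0,0],[0,0,-0.12],-1]
  ]
}}

```text
t: 29.22
eef_pos: [620.6, -118.6, 230.9]
tcp_rot: [-2.617, -0.001, 1.4]
ft_force: [0.7, -0.3, 0.1]
opening: 0.008
grip_force: 0.0
```

```bash
python3 - <<'E'
from cell import eyes,readout
from h import *
import cv2
s=readout.state();print(s['t'],s['eef_pos'],s['ft_force'],abs(s['qvel']).max())
p=eyes.read_camera("top");a=cv2.imread('pics/top0.png')[:,:,::-1]
d=cv2.absdiff(a,p['img']).max(2)
cv2.imwrite('pics/end.png',np.hstack([cv2.resize(p['img'],(400,300))[:,:,::-1],cv2.cvtColor(cv2.resize(cv2.convertScaleAbs(d,alpha=3),(400,300)),cv2.COLOR_GRAY2BGR)]))
E
```

```text
29.225 [ 620.61628419 -118.61939463  230.91737432] [ 0.66957405 -0.33224112  0.10592731] 0.03932056741755879
```

View pics/end.png

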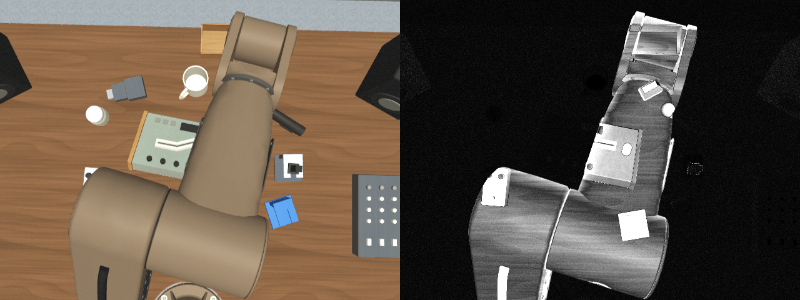

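The left half shows the scene undisturbed. In the difference image on the right, apart from the arm itself, only a faint sub-pixel trace remains at the stylus (695,168). The arm is clear of everything.

```bash
python3 -c "
from cell import env
print(env.job_done())"
```

```text
the job is handed in; nothing more can be done
None
```

I did every step in the order asked and handed the job in after about 29 s of robot time: cap pulled up to its stop, strip stroked from start to far end at about 3 cm/s with roughly 2–3 mm of press estimated from force and position, stylus back in its stand and cap pressed home, with nothing else seen to move (the arm hid part of the table in the last check); no verdict was returned.

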